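Hook the earbud case out from under the desk riser and put it on to charge

ROBOT

A 6-joint arm with a two-finger parallel gripper is mounted at the origin on the work surface. World frame = base frame: x ahead of the robot, y to its left, z up, the work surface at z = 0. Lengths are in m, angles in degrees, forces in N, time in s.
With the tool pointing down it reaches from about 0.4 to 0.825 m from the base axis. Payload 7 kg.
Tool frame: the origin (TCP) lies midway between the tips of the shut fingers; the grasp point (between the pads) lies 19 mm behind it (r.grasp_offset is the distance from the TCP to the grasp point, in m); z points along the fingers, x is the direction in which the jaws open and shut, and the axes are right-handed (so a half turn about z gives the same grasp; the last joint's range is limited). The gripper opens to 88 mm and grips with 3 to 60 N. Pads are 19 mm wide; open, the fingers measure 130 mm over their backs; the gripper's body (78 mm by 193 mm) begins 47 mm behind the grasp point.
Start: joints at [-46.576, 20.546, 0.682, 0, -70.136, -16.507], TCP at [0.306, -0.602, 0.227] pointing down, gripper open.
Joint ranges: [-176.03, 176.03], [-82.01, 121.73], [-58.28, 71.71], [-173.87, 95.51], [-174.79, -0.11], [-173.66, 173.66]. Speed limits (degrees/s): [136.94, 136.94, 172.46, 180, 180, 180].

INTERFACE

Orientations are given as [roll, pitch, yaw] about the fixed x, y, z axes, in that order (R = Rz(yaw) Ry(pitch) Rx(roll)).
In Python, from plant import r gives the robot as it stands.
- The arm moves only by the tool step_arm, never from a script. Its argument "deltas" is a list of rows, each a list of 7 numbers: the turn, a rotation vector about the tool's x, y, z in rad, then the shift along the tool's x, y, z in mm, then the opening, from -1 (shut) to 1 (fully open), so that 0 is half open. In form: [[ax, ay, az, x, y, z, grip], ...]. A call has 1 to 10 rows; each row shifts and turns the pose as measured when the row begins, along the tool's axes as they then stand; what a row does not reach is not made up. A row lasts 1/10 s, in which the tool goes at most 50 mm and 8.59 degrees, less where a joint would pass 70% of its speed; a pose out of reach is approached as far as the arm can. A call with a gripper value outside its range is refused whole. The fingers move at their own pace and stop on an object; "squeeze" is the grip in N (left out, the last holds). Time passes only in rows, so rows that do not move let the fingers close. It gives the time, the measured TCP pose, the force and the opening at its end, in the units of the state.
- r.get_state(): the state, without advancing time (a new reading comes with each control period).
- r.capture(name): name is "side" or "top" or "wrist"; returns the picture (420x560x3 uint8, red, green, blue); there is no depth.
- r.camera_info(name): a dict with "vertical_fov" (degrees; the focal length in pixels is half the picture's height over the tangent of half this angle, whatever the lens; pixels are square), "cx", "cy" (the principal point, pixels), "view" (4x4, takes a point from world to camera coordinates). Camera axes: x right, y down, z forward; pixel columns grow to the right and rows downward; lengths in m; the calibration is good to about 2 mm. A picture is of the moment at which its call begins: read the wrist's pose just before it. camera_info takes no time and is no camera call; for the wrist camera it gives the pose at the moment of the call.
- r.close_job(): hands the job in, once; it reports no verdict.
The state is a dict: "time_s": time; "joints": joint angles; "qd": joint speeds; "joint_torque": joint torques, N m; "tcp_pos": TCP position; "eef_rot": TCP orientation; "contact_force": force on the tool from outside, world axes, zero at the start; "moment": the same for the moment, N m; "gripper_width": finger opening in m.
Only numpy, scipy, OpenCV 4.12 (cv2) and the standard library are available. Lean on these libraries where they do the work, as an engineer would, in place of code of your own. Each camera call takes 0.05 s, during which the arm holds its last target.

TASK

The green earbud case has slid too far under the clear desk riser: draw the orange-handled hook out from under the candle plinth, lay it down on the desk and let go, then take it again by its handle and use it to drag the case well out in front of the riser. Lay the hook down on the desk, then pick up the case and set it down, flat and lengthwise along the white charging pad, centred on the pad's marked ring. Leave the pill jar and the remote where they are.

Things in the scene. Friction and masses are not known exactly. Their poses are not given: they have to be found in the camera images.
- hook_handle (a point): Loose hook tool, 160 g, lying flat: centre of its orange handle (110 x 24 x 28 mm high), 14 mm above the underside. Tool x axis runs from handle to hook, z up. Centre of mass 42 mm ahead of this point. It starts with the handle tucked under the plinth, shaft and hook sticking out of the plinth's open front, pointing away from it.
- hook_shaft (a point): Grip point on the hook's bare square aluminium shaft (12 mm thick, centre line 14 mm above the underside, from 55 to 261 mm ahead of the handle's centre), 210 mm ahead (tool +x) of the handle's centre; axes as hook_handle
- hook_pocket (a point): Middle of the hook's pocket: tool x = 261 mm, y = +39 mm from the handle's centre, 12 mm up, on the inner face of the flat cross arm (24 mm high, bottom on the desk, x = 261 to 269, y = -6 to +80 mm). A lip at the arm's end (y = 72 to 80 mm, 24 mm high) runs 15 mm back towards the handle. Pocket width between shaft and lip 66 mm.
- case_center (a point): Green earbud case, loose, about 60 g, a slab with rounded ends 64 mm long (its x axis) x 44 mm wide (y) x 22 mm high (z up); the point is its centre, 11 mm above its underside. It starts lying flat under the riser, its centre 100 to 130 mm behind the riser's front edge.
- riser: Fixed desk riser, clear roof, dark steel end walls; origin on the desk under its centre, x axis inward from its open front, y along its width. Front edge at x = -130 mm; inner faces of end walls at y = -170 and +170 mm (10 mm thick); roof underside 80 mm, top 86 mm above the desk; a 30 mm high rail closes the back at x = 122 to 130 mm. A gripper does not fit under it.
- plinth: Fixed low pale-wood bridge carrying two candles; origin on the desk under its centre, x axis inward from its open front. Front edge at x = -100 mm, 200 mm deep; inner faces at y = -63 and +63 mm; underside 40 mm, top 50 mm above the desk; candles stand 100 mm or more behind the front edge, tops up to 122 mm above the desk.
- pad_spot (a point): Centre of the grey ring marked on top of the fixed white pill-shaped charging pad, on the pad's top face 14 mm above the desk. The pad is 190 mm long (its y axis) and 95 mm wide (x); the spot lies 45 mm from the pad's centre towards +y; a black watch puck 9 mm high, 40 mm across, is at 100 mm from the spot towards -y.
- pills: Blue pill jar with yellow cap, loose, 34 mm across, 58 mm high, origin under its base; stands under the riser beyond the case (towards the riser's +y); leave alone
- remote_center (a point): White remote control, loose, 135 x 36 x 16 mm, this point its centre; leave alone
There are look-alikes about, which are no part of the job. Of the things shaped like the plinth, the wood one is meant.

How it is judged:
By the outcome, as a careful person would: the job done as asked, in the order asked, and still so for the second after the job is handed in, with the robot touching nothing.
It also fails if it takes over 69 s, if anything falls off the work surface, if the arm or the gripper's body presses on something with over 40 N, if the wrist force passes 120 N, or if a joint passes its speed limit or range.

## Working session

There is one attempt and no reset: what is moved stays moved. The work goes in short steps, Python scripts to look and compute and a tool call to move; the robot and the scene stay as the last step left them, time stands still between calls to the robot, and variables do not carry over. Pictures are saved under pics/ and viewed, and the job is handed in when it is done.

Besides the shell and the picture viewer there is one more tool, called after "Request:" as name([rows], argument=value, ...), one row to a line, values as JSON. step_arm: Moves the arm, as the interface text tells. Its arguments: {"type":"object","properties":{"deltas":{"type":"array","items":{"type":"array","items":{"type":"number"}}},"squeeze":{"type":"number"}},"required":["deltas"]}

```bash
ls; mkdir -p pics; python3 - <<'E'
from plant import r
import cv2
s=r.get_state(); print(s)
for n in("top","side","wrist"):
    i=r.camera_info(n); print(n,i)
    cv2.imwrite(f"pics/{n}0.png",r.capture(n)[:,:,::-1])
E
```

```text
pics
{'time_s': 0.0, 'joints': array([-4.65746491e+01,  2.05925003e+01,  6.32927014e-01, -2.14211689e-02,
       -7.01349534e+01, -1.65092719e+01]), 'qd': array([-0.0667338 ,  0.10149283,  0.03249903, -0.04825719, -0.02466922,
       -0.01652909]), 'joint_torque': array([ 6.93874408e-04, -5.82723820e+01,  2.93064505e+01,  6.99728027e+00,
        7.11413290e-03, -1.39850308e-04]), 'tcp_pos': array([ 0.30534474, -0.60143235,  0.22560014]), 'eef_rot': array([-1.79992442e+02, -9.63526091e-02,  1.16908777e+02]), 'contact_force': array([-0.22224848,  0.21189493,  0.38703034]), 'moment': array([ 0.00120651,  0.00191179, -0.00718265]), 'gripper_width': 0.08767395765790237}
top {'vertical_fov': 55.88735519048365, 'cx': 281.55964921430245, 'cy': 212.22433858186702, 'view': array([[ 1.75472051e-02, -9.99844872e-01,  1.52548751e-03,
         3.37360534e-03],
       [-9.93041008e-01, -1.76054618e-02, -1.16445714e-01,
         4.55219154e-01],
       [ 1.16454507e-01,  5.28425175e-04, -9.93195886e-01,
         1.00741417e+00],
       [ 0.00000000e+00,  0.00000000e+00,  0.00000000e+00,
         1.00000000e+00]])}
side {'vertical_fov': 43.01180595296602, 'cx': 275.47561455187355, 'cy': 216.32295451001866, 'view': array([[-0.95206993, -0.30529382, -0.01893504,  0.44816845],
       [-0.12928541,  0.45773841, -0.87963676,  0.1098796 ],
       [ 0.27721496, -0.83502769, -0.47526901,  1.20924463],
       [ 0.        ,  0.        ,  0.        ,  1.        ]])}
wrist {'vertical_fov': 71.43391018153588, 'cx': 283.4972030133873, 'cy': 209.1929886085736, 'view': array([[-0.45206056,  0.89198648,  0.00117204,  0.6733214 ],
       [ 0.85013966,  0.43045402,  0.30326869, -0.03862618],
       [ 0.27000706,  0.13809221, -0.95290437,  0.39029496],
       [ 0.        ,  0.        ,  0.        ,  1.        ]])}
```

View pics/top0.png

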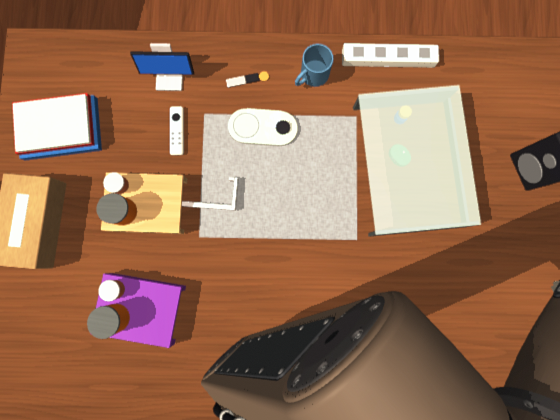

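View pics/side0.png

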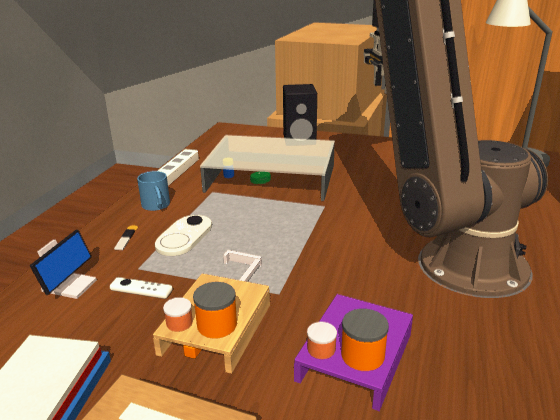

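View pics/wrist0.png

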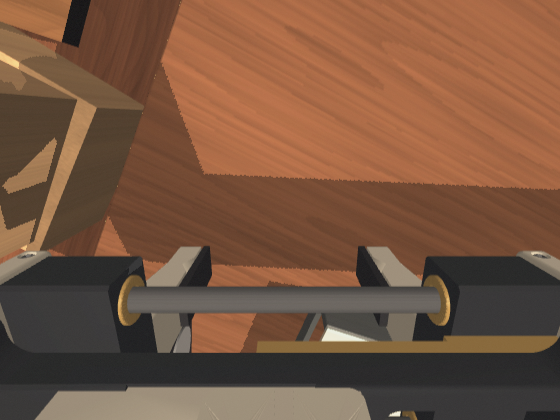

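```bash
cat > h.py <<'E'
import numpy as np, cv2
from plant import r
def K(n):
    i=r.camera_info(n); f=210/np.tan(np.radians(i['vertical_fov']/2)); return f,i['cx'],i['cy'],i['view']
def bp(n,u,v,z,k=None):
    f,cx,cy,V=k or K(n); R=V[:3,:3];t=V[:3,3]
    d=R.T@np.array([(u-cx)/f,(v-cy)/f,1.]); o=-R.T@t
    return o+d*(z-o[2])/d[2]
def pj(n,p,k=None):
    f,cx,cy,V=k or K(n); c=V[:3,:3]@np.asarray(p)+V[:3,3]; return np.array([cx+f*c[0]/c[2],cy+f*c[1]/c[2]])
def crop(src,dst,x0,y0,w,h,s):
    im=cv2.imread(src)[y0:y0+h,x0:x0+w]; cv2.imwrite(dst,cv2.resize(im,None,fx=s,fy=s,interpolation=cv2.INTER_CUBIC))
E
python3 - <<'E'
from h import *
crop('pics/top0.png','pics/t_a.png',90,90,220,160,3.6)
crop('pics/top0.png','pics/t_b.png',340,75,150,170,3.5)
crop('pics/side0.png','pics/s_a.png',140,180,200,190,3.1)
crop('pics/side0.png','pics/s_b.png',190,120,160,90,5)
E
```

```text
(no output)
```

View pics/t_a.png

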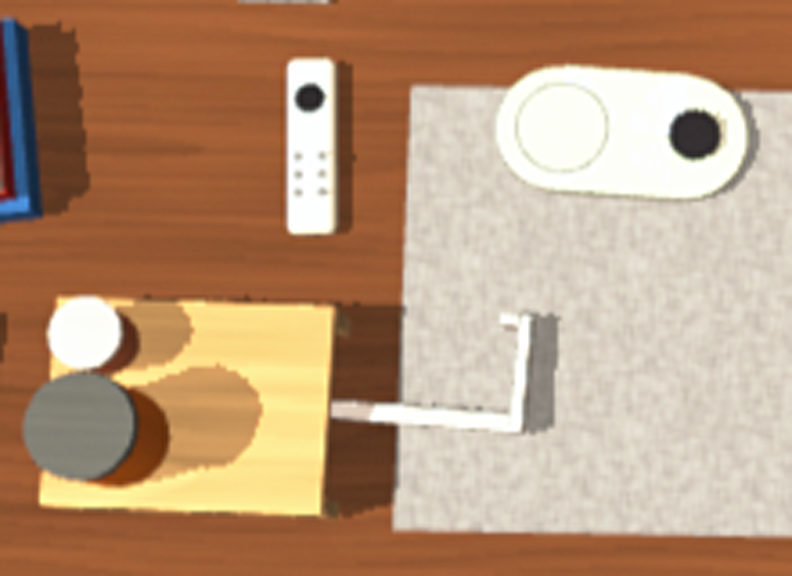

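View pics/t_b.png

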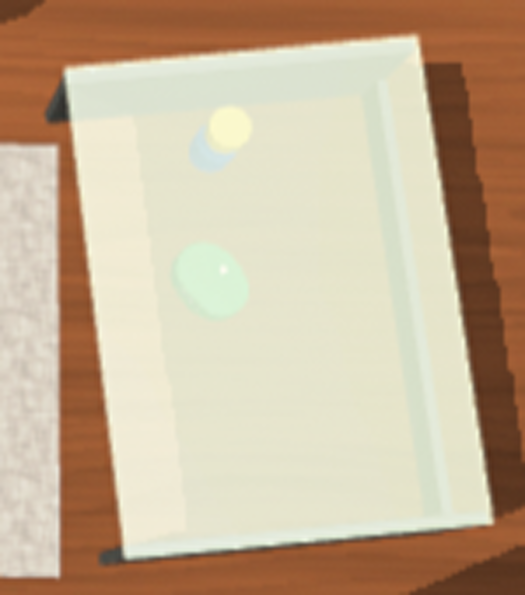

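View pics/s_a.png

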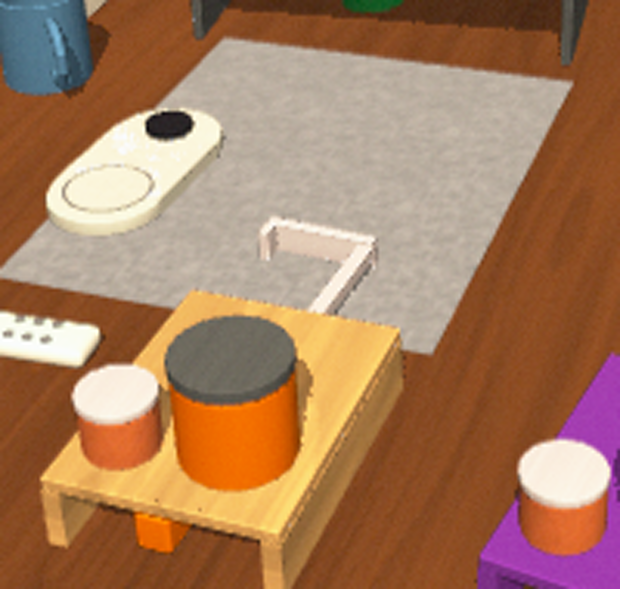

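View pics/s_b.png

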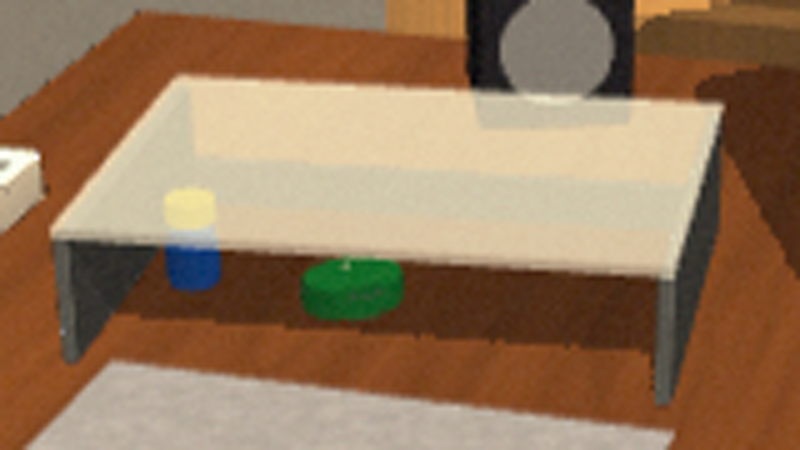

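```bash
python3 - <<'E'
from h import *
np.set_printoptions(precision=4,suppress=True)
k=K('top')
A=lambda x,y,z:bp('top',90+x/3.6-.36,90+y/3.6-.36,z,k)
B=lambda x,y,z:bp('top',340+x/3.5-.36,75+y/3.5-.36,z,k)
S=K('side')
def ang(p,q): d=q-p; return np.degrees(np.arctan2(d[1],d[0])),np.hypot(d[0],d[1])
print('riser');c=[B(*p,.086) for p in[(65,70),(418,37),(493,522),(124,558)]]
for p in c:print(p)
print(np.mean(c,0),ang(c[0],c[1]),ang(c[3],c[2]),ang(c[3],c[0]),ang(c[2],c[1]))
print('plinth');c=[A(*p,.05) for p in[(57,297),(335,305),(322,516),(40,508)]]
for p in c:print(p)
print(np.mean(c,0),ang(c[1],c[0]),ang(c[2],c[3]))
print('hook'); a=A(522,431,.024);b=A(538,316,.024);print(a,b,ang(a,b)); s1=A(372,411,.020); s2=A(515,421,.02);print(s1,s2,ang(s1,s2))
print('ring',A(562,127,.014),'puck',A(695,133,.023)); print('ring side',bp('side',140+108/3.1,180+188/3.1,.014,S))
# pad mask
im=cv2.imread('pics/top0.png')
print('remote',A(311,146,.016))
# case
hsv=cv2.cvtColor(im,cv2.COLOR_BGR2HSV)
roi=im[75:245,340:490].astype(int)
m=((roi[:,:,1]-roi[:,:,2])>8)
m=m.astype(np.uint8)
n,l,st,ce=cv2.connectedComponentsWithStats(m)
for i in range(1,n):
    if st[i,4]>20: print(st[i],ce[i])
cs=[B(*p,.022) for p in [(210,277)]];print('case',cs)
print('case side',bp('side',190+352/5,120+268/5,.022,S))
print('pills cap',B(230,129,.058),'side',bp('side',190+190/5,120+190/5,.058,S))
print('mat',[A(*p,0) for p in[(411,86),(395,530)]],[B(*p,0) for p in[(58,145),(60,577)]])
E
```

```text
riser
[ 0.7535 -0.1788  0.086 ]
[ 0.7833 -0.437   0.086 ]
[ 0.4282 -0.4773  0.086 ]
[ 0.3984 -0.2182  0.086 ]
[ 0.5909 -0.3278  0.086 ] (np.float64(-83.4013470036848), np.float64(0.25995503730214387)) (np.float64(-83.4317642600513), np.float64(0.26076457049899526)) (np.float64(6.340595070116038), np.float64(0.3572671159980006)) (np.float64(6.470465403431616), np.float64(0.35740282181315963))
plinth
[0.5484 0.4677 0.05  ]
[0.5462 0.2682 0.05  ]
[0.3948 0.2703 0.05  ]
[0.3969 0.4691 0.05  ]
[0.4716 0.3688 0.05  ] (np.float64(89.34657703604272), np.float64(0.19950171716909462)) (np.float64(89.38569689316718), np.float64(0.19887282734981088))
hook
[0.4608 0.1345 0.024 ] [0.5461 0.1254 0.024 ] (np.float64(-6.076738699743465), np.float64(0.08580936702725249))
[0.474  0.2451 0.02  ] [0.4685 0.1403 0.02  ] (np.float64(-93.01400899027637), np.float64(0.10498371730119621))
ring [0.6933 0.1128 0.014 ] puck [0.6874 0.0124 0.023 ]
ring side [0.6925 0.1122 0.014 ]
remote [0.6745 0.3006 0.016 ]
[54 36 13 13 74] [58.6622 43.8108]
[ 49  69  22  23 373] [59.4397 79.9705]
[112  75   5  16  26] [113.6538  82.8846]
case [array([ 0.6184, -0.3012,  0.022 ])]
case side [ 0.6175 -0.3084  0.022 ]
pills cap [ 0.7219 -0.3072  0.058 ] side [ 0.7256 -0.3177  0.058 ]
mat [array([0.7286, 0.2307, 0.    ]), array([0.3884, 0.2288, 0.    ])] [array([ 0.7289, -0.1898,  0.    ]), array([ 0.3888, -0.1898,  0.    ])]
```

```bash
cat > fit.py <<'E'
from h import *
from scipy.optimize import minimize
def box(x0,x1,y0,y1,z0,z1): return np.array([[x,y,z] for x in(x0,x1) for y in(y0,y1) for z in(z0,z1)])
HOOK=[box(.056,.261,-.006,.006,.008,.020),box(.261,.269,-.006,.080,0,.024),box(.246,.262,.072,.080,0,.024)]
HAN=box(-.055,.055,-.012,.012,0,.028)
a=np.linspace(0,2*np.pi,48,endpoint=False)
def capsule(L=.064,W=.044,H=.022):
    c=np.where(np.cos(a)>=0,1,-1)*(L-W)/2
    xy=np.c_[c+W/2*np.cos(a),W/2*np.sin(a)]
    return np.r_[np.c_[xy,0*a],np.c_[xy,0*a+H]]
def render(parts,p,k,s=4):
    m=np.zeros((420*s,560*s),np.uint8); c,q=np.cos(p[2]),np.sin(p[2])
    f,cx,cy,V=k
    for P in parts:
        W=np.c_[P[:,0]*c-P[:,1]*q+p[0],P[:,0]*q+P[:,1]*c+p[1],P[:,2]]
        C=W@V[:3,:3].T+V[:3,3]; uv=np.c_[cx+f*C[:,0]/C[:,2],cy+f*C[:,1]/C[:,2]]
        h=cv2.convexHull(((uv+.5)*s).astype(np.float32).reshape(-1,1,2))
        cv2.fillConvexPoly(m,np.round(h*16).astype(np.int32),255,shift=4)
    return cv2.resize(m,(560,420),interpolation=cv2.INTER_AREA)/255.
def fit(parts,p0,obs,k,ign=None):
    """obs list of (mask,valid)"""
    def cost(p):
        t=0
        for (m,v),kk in zip(obs,k):
            d=np.abs(render(parts,p,kk)-m)*v; t+=d.sum()
        return t
    best=None
    for da in(0,.1,-.1):
        s=np.array([p0,[p0[0]+.008,p0[1],p0[2]+da],[p0[0],p0[1]+.008,p0[2]+da],[p0[0],p0[1],p0[2]+da+.08]])
        o=minimize(cost,s[0],method='Nelder-Mead',options=dict(initial_simplex=s,xatol=1e-4,fatol=.05))
        if best is None or o.fun<best.fun: best=o
    return best.x,best.fun
E
cat > f0.py <<'E'
from fit import *
im=cv2.imread('pics/top0.png').astype(int); k=K('top'); 
lo=im.min(2)
v=np.zeros((420,560));v[165:225,186:250]=1
m=((lo>195)&(v>0)).astype(float)
mm=np.clip((lo-150)/90.,0,1)*v; mm[lo<205]*=0.0
p,c=fit(HOOK,[.488,.402,np.radians(-94.5)],[(m,v)],[k]); print('hook',p[:2],np.degrees(p[2]),c,m.sum())
b=cv2.imread('pics/top0.png'); R=render(HOOK,p,k)
b[(R>.5)]=(0,0,255); cv2.imwrite('pics/fh.png',cv2.resize(b[150:240,170:270],None,fx=5,fy=5))
# case
g=(im[:,:,1]-im[:,:,2]); v=np.zeros((420,560));v[135:180,375:425]=1
m=((g>8)&(v>0)).astype(float)
for a0 in(-60,-30,0,30,60,90):
    p,c=fit([capsule()],[.618,-.303,np.radians(a0)],[(m,v)],[k]); print('case',a0,p[:2],np.degrees(p[2]),c,m.sum())
E
python3 f0.py
```

```text
hook [0.48280174 0.40776706] -93.05682664340607 1332.450980392157 1573.0
case -60 [ 0.61864248 -0.30335796] -146.3242100684068 34.909803921568624 373.0
case -30 [ 0.6186396  -0.30336629] 33.65855340588608 34.84705882352941 373.0
case 0 [ 0.61848368 -0.30332339] 34.98838814579201 35.219607843137254 373.0
case 30 [ 0.61831344 -0.30321387] 37.87496308751134 35.337254901960776 373.0
case 60 [ 0.61843815 -0.30341122] 38.604336488394985 35.14901960784314 373.0
case 90 [ 0.61880593 -0.30315257] 35.975944500355766 35.09019607843137 373.0
```

```bash
sed -i 's/lo>195/lo>235/' f0.py; python3 f0.py | head -1; python3 -c "
import cv2;im=cv2.imread('pics/top0.png');print(im[190:212:3,225:242].min(2))"
```

```text
hook [0.48318452 0.40751941] -93.41615891450046 162.23921568627452 247.0
[[189 201 206 197 196 193 192 206 240 254 255 148 101 121 123 120 117]
 [195 195 196 198 199 199 187 199 250 254 255 143 110 130 131 126 127]
 [207 206 209 201 195 197 197 190 254 254 253 137 120 127 123 123 122]
 [188 194 201 201 197 196 196 226 253 255 190 106 117 128 127 123 124]
 [198 198 198 199 203 198 205 247 254 255 146 106 121 123 124 126 128]
 [254 255 245 241 234 228 224 253 254 255 146 111 121 124 131 132 131]
 [245 248 249 249 250 253 252 254 255 225 117 121 128 128 127 124 122]
 [191 193 191 196 191 188 188 191 190 197 205 204 197 196 200 194 192]]
```

View pics/fh.png

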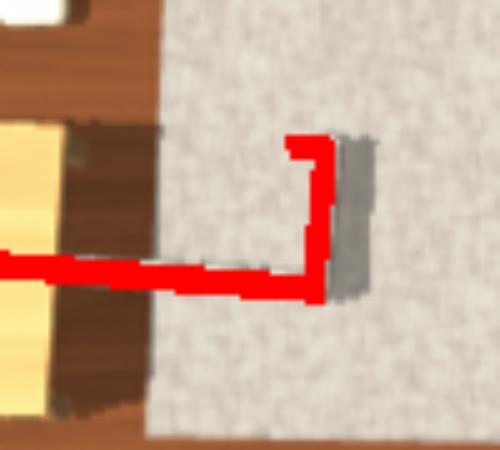

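Request:
step_arm([
  [0,0,-0.14,0,0,-20,0.2],
  [0,0,-0.14,0,0,-20,0.2],
  [0,0,-0.14,0,0,0,0.2],
])

```text
time_s: 0.45
tcp_pos: [0.3049, -0.6008, 0.265]
eef_rot: [179.9, -0.3, 141.7]
contact_force: [-0.4, -0.2, 0.9]
gripper_width: 0.0691
```

Candidates: for the hook, the white L at (235,200) coming out of the wood plinth (140,203), not the purple one (140,310). Other orange things are the candles and a pen-like item at (247,78). For the case, the green slab at (400,155), with the blue and yellow jar at (402,115). For the pad, the white pill shape with the ring at (246,125), not the remote (177,130) or the power strip (390,55). The crops above confirm the wood plinth, the L hook with its orange handle end at the back, the green case and the ringed pad.

```bash
sed -i 's/v\[165:225,186:250\]/v[165:225,204:250]/' f0.py; python3 f0.py | head -1
cat > goto.py <<'E'
import sys; from h import *
from scipy.spatial.transform import Rotation as Ro
def plan(x,y,z,yaw):
    s=r.get_state(); p=s['tcp_pos']; Rc=Ro.from_euler('xyz',s['eef_rot'],degrees=True)
    T=Ro.from_euler('xyz',[180,0,yaw],degrees=True)
    d=Rc.inv().apply(np.array([x,y,z])-p)*1000; w=(Rc.inv()*T).as_rotvec()
    print('t',round(s['time_s'],2),'pos',p.round(4),'rot',s['eef_rot'].round(1),'F',s['contact_force'].round(1),'w',round(s['gripper_width'],4),'j',s['joints'].round(0))
    print('  shift',d.round(1),'norm',round(np.linalg.norm(d)),'rot',w.round(3),'; shift in final frame',T.inv().apply(np.array([x,y,z])-p).round(4)*1000)
if __name__=='__main__': plan(*map(float,sys.argv[1:5]))
E
python3 goto.py .47 .193 .12 176
```

```text
hook [0.48961749 0.40745697] -94.89056039500298 108.92156862745097 205.0
t 0.45 pos [ 0.3049 -0.6008  0.265 ] rot [179.9  -0.3 141.7] F [-0.4 -0.2  0.9] w 0.0691 j [-47.  20.   4.  -0. -75.   8.]
  shift [362.1 724.8 148. ] norm 824 rot [ 0.003 -0.005 -0.599] ; shift in final frame [-109.4  803.4  145. ]
```

Request:
step_arm([
  [0,0,-0.146,0,0,0,0.2],
  [0,0,-0.146,0,0,0,0.2],
  [0,0,-0.146,0,0,0,0.2],
  [0,0,-0.146,0,0,0,0.2],
  [0,0,0,-6,47,0,0.2],
  [0,0,0,-6,47,0,0.2],
  [0,0,0,-6,47,0,0.2],
  [0,0,0,-6,47,0,0.2],
  [0,0,0,-6,47,0,0.2],
  [0,0,0,-6,47,0,0.2],
])

```text
time_s: 1.45
tcp_pos: [0.3576, -0.3163, 0.2605]
eef_rot: [179.4, -0.6, 176.0]
contact_force: [1.2, 0.3, 0.5]
gripper_width: 0.0528
```

```bash
python3 goto.py .4717 .198 .2 175
```

```text
t 1.45 pos [ 0.3576 -0.3163  0.2605] rot [179.4  -0.6 176. ] F [1.2 0.3 0.5] w 0.0528 j [-18.   1. -19.  -0. -70.  14.]
  shift [-78.8 520.4  64.7] norm 530 rot [ 0.01  -0.011  0.018] ; shift in final frame [-68.9 522.3  60.5]
```

Request:
step_arm([
  [0,0,0.01,-7,49,0,0.2],
  [0,0,0,-7,49,0,0.2],
  [0,0,0,-7,49,0,0.2],
  [0,0,0,-7,49,0,0.2],
  [0,0,0,-7,49,0,0.2],
  [0,0,0,-7,49,0,0.2],
  [0,0,0,-7,49,5,0.2],
  [0,0,0,-7,49,20,0.2],
  [0,0,0,-7,49,20,0.2],
  [0,0,0,-5,40,20,0.2],
])

```text
time_s: 2.45
tcp_pos: [0.4589, 0.161, 0.2072]
eef_rot: [179.0, 0.1, 175.5]
contact_force: [2.2, -0.3, 0.7]
gripper_width: 0.0527
```

```bash
python3 goto.py .4717 .198 .1 175; python3 - <<'E'
from h import *
k=K('wrist'); im=r.capture('wrist')[:,:,::-1]; cv2.imwrite('pics/w1.png',im)
E
```

```text
t 2.45 pos [0.4589 0.161  0.2072] rot [1.790e+02 1.000e-01 1.755e+02] F [ 2.2 -0.3  0.7] w 0.0527 j [ 42.   3. -24.  -1. -62. -46.]
  shift [ -9.7  36.1 107.9] norm 114 rot [0.017 0.001 0.009] ; shift in final frame [ -9.5  38.  107.2]
```

View pics/w1.png

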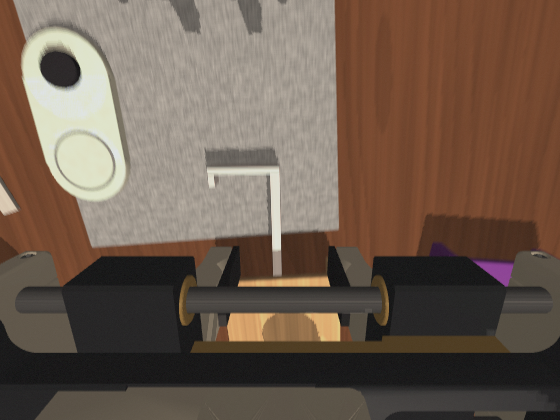

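```bash
python3 - <<'E'
from fit import *
im=cv2.imread('pics/w1.png').astype(int);k=K('wrist');lo=im.min(2)
print(lo[172,205:285:2],lo[200,262:290])
v=np.zeros((420,560));v[155:245,195:300]=1
m=((lo>165)&(v>0)).astype(float)
for P in ([.4896,.4075,np.radians(-94.9)],[.485,.405,np.radians(-94)]):
    p,c=fit(HOOK,P,[(m,v)],[k]); print('hook',p[:2],np.degrees(p[2]),c,m.sum())
R=render(HOOK,p,k);b=im.astype(np.uint8).copy();b[(R>.5)]=(0,0,255);b=np.hstack([im[140:260,190:310].astype(np.uint8),b[140:260,190:310]])
cv2.imwrite('pics/fh2.png',cv2.resize(b,None,fx=3,fy=3))
E
```

```text
[147 185 203 203 202 202 203 206 206 208 206 208 209 208 204 204 203 207
 205 203 205 199 200 199 201 199 198 196 196 195 196 189 187 202 203 202
 202 159 140 143] [144 141 144 140 127  89  94  95  88 207 203 206 210 209 208 208 208 205
 121 155 154 150 147 150 151 153 144 150]
hook [0.4887478  0.41370808] -94.51832901124018 398.91372549019604 1207.0
hook [0.48712476 0.41356377] -94.079397061413 402.34901960784316 1207.0
```

View pics/fh2.png

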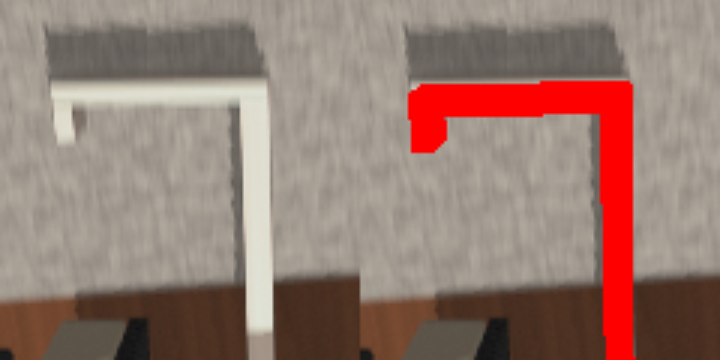

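Request:
step_arm([
  [0.017,0,0,-5,20,20,0.2],
  [0,0,0,-4,17,40,0.2],
  [0,0,0,0,0,40,0.2],
  [0,0,0,0,0,0,0.2],
  [0,0,0,0,0,0,0.2],
])

```text
time_s: 3.0
tcp_pos: [0.4711, 0.2055, 0.1005]
eef_rot: [-179.8, -0.1, 175.9]
contact_force: [-0.4, 0.3, 0.4]
gripper_width: 0.0525
```

```bash
python3 goto.py .472 .198 .004 175.3;  python3 - <<'E'
from h import *
im=r.capture('wrist')[:,:,::-1]; cv2.imwrite('pics/w2.png',im)
E
python3 goto.py .472 .198 .004 175.3
```

```text
t 3.0 pos [0.4711 0.2055 0.1005] rot [-1.798e+02 -1.000e-01  1.759e+02] F [-0.4  0.3  0.4] w 0.0525 j [ 46.  13. -29.   0. -49. -50.]
  shift [-1.6 -7.  96.5] norm 97 rot [-0.004 -0.002  0.01 ] ; shift in final frame [-1.5 -7.4 96.5]
t 3.05 pos [0.4708 0.2053 0.1005] rot [-1.798e+02 -1.000e-01  1.759e+02] F [-0.6  0.  -0.6] w 0.0529 j [ 45.  13. -29.   0. -49. -50.]
  shift [-1.9 -6.8 96.5] norm 97 rot [-0.004 -0.003  0.01 ] ; shift in final frame [-1.7 -7.2 96.5]
```

View pics/w2.png

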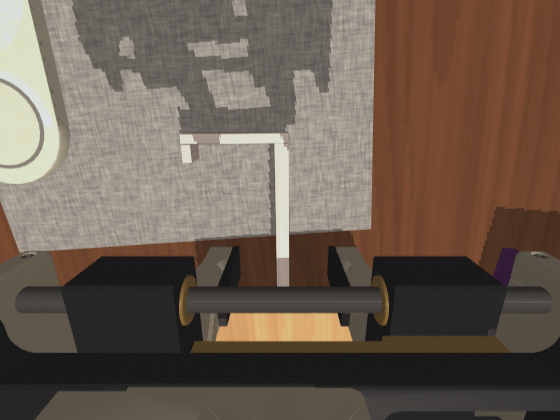

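Request:
step_arm([
  [0,0,0.01,-1,-6,45,0.2],
  [0,0,0,0,0,35,0.2],
  [0,0,0,0,0,14,0.2],
  [0,0,0,0,0,2,0.0],
  [0,0,0,0,0,0,-0.3],
])

```text
time_s: 3.55
tcp_pos: [0.4787, 0.2029, 0.0135]
eef_rot: [179.4, 0.7, 175.2]
contact_force: [0.2, -0.7, 0.1]
gripper_width: 0.0418
```

```bash
python3 goto.py .472 .198 .004 175.3
```

```text
t 3.55 pos [0.4787 0.2029 0.0135] rot [179.4   0.7 175.2] F [ 0.2 -0.7  0.1] w 0.0418 j [ 45.  20. -34.   0. -35. -50.]
  shift [ 6.4 -5.6  9.4] norm 13 rot [ 0.01   0.012 -0.001] ; shift in final frame [ 6.3 -5.5  9.5]
```

Request:
step_arm([
  [0.01,0.012,0,6,-5,5,0.0],
  [0,0,0,0,0,4,0.0],
  [0,0,0,0,0,0,-0.2],
])

```text
time_s: 3.85
tcp_pos: [0.4742, 0.1999, 0.0081]
eef_rot: [179.7, 0.2, 175.2]
contact_force: [-0.1, 0.2, 0.5]
gripper_width: 0.0399
```

```bash
python3 goto.py .472 .198 .004 175.3
```

```text
t 3.85 pos [0.4742 0.1999 0.0081] rot [179.7   0.2 175.2] F [-0.1  0.2  0.5] w 0.0399 j [ 45.  20. -34.  -0. -35. -49.]
  shift [ 2.1 -2.1  4.1] norm 5 rot [ 0.005  0.004 -0.001] ; shift in final frame [ 2.1 -2.   4.1]
```

Request:
step_arm([
  [0.005,0.004,0,2,-2,4,-0.5],
  [0,0,0,0,0,0,-0.8],
  [0,0,0,0,0,0,-1],
  [0,0,0,0,0,0,-1],
  [0,0,0,0,0,0,-1],
], squeeze=40)

```text
time_s: 4.35
tcp_pos: [0.4722, 0.1983, 0.0047]
eef_rot: [-180.0, 0.0, 175.3]
contact_force: [0.4, 0.2, 0.8]
gripper_width: 0.0119
```

```bash
python3 goto.py .454 -.032 .006 175.3
```

```text
t 4.35 pos [0.4722 0.1983 0.0047] rot [-180.     0.   175.3] F [0.4 0.2 0.8] w 0.0119 j [ 45.  20. -35.   0. -35. -50.]
  shift [  -0.8 -231.1   -1.3] norm 231 rot [-0.  0. -0.] ; shift in final frame [  -0.8 -231.1   -1.3]
```

Request:
step_arm([
  [0,0,0,0,-15,0,-1],
  [0,0,0,0,-25,0,-1],
  [0,0,0,0,-25,0,-1],
  [0,0,0,0,-25,0,-1],
  [0,0,0,0,-25,0,-1],
])

```text
time_s: 4.85
tcp_pos: [0.4636, 0.0823, 0.0047]
eef_rot: [179.9, 0.2, 175.5]
contact_force: [0.9, 1.6, 0.0]
gripper_width: 0.0117
```

```bash
python3 goto.py .454 -.032 .006 175.3
```

```text
t 4.85 pos [0.4636 0.0823 0.0047] rot [179.9   0.2 175.5] F [0.9 1.6 0. ] w 0.0117 j [ 34.  17. -40.  -0. -32. -39.]
  shift [   0.7 -114.7   -1.6] norm 115 rot [0.002 0.003 0.004] ; shift in final frame [   0.2 -114.7   -1.3]
```

Request:
step_arm([
  [0,0,0,0,-25,0,-1],
  [0,0,0,0,-25,0,-1],
  [0,0,0,0,-25,0,-1],
  [0,0,0,0,-25,0,-1],
  [0,0,0,0,-15,0,-1],
  [0,0,0,0,0,0,-1],
])

```text
time_s: 5.45
tcp_pos: [0.4519, -0.0413, 0.0047]
eef_rot: [179.8, 0.2, 175.3]
contact_force: [0.1, 0.5, -2.0]
gripper_width: 0.0114
```

```bash
python3 goto.py .454 -.032 .004 175.3;python3 - <<'E'
from h import *
cv2.imwrite('pics/t1.png',r.capture('top')[:,:,::-1]);cv2.imwrite('pics/s1.png',r.capture('side')[:,:,::-1])
E
```

```text
t 5.45 pos [ 0.4519 -0.0413  0.0047] rot [179.8   0.2 175.3] F [ 0.1  0.5 -2. ] w 0.0114 j [ 20.  16. -42.  -0. -32. -24.]
  shift [-1.3  9.4  0.7] norm 10 rot [ 0.003  0.003 -0.   ] ; shift in final frame [-1.3  9.4  0.7]
```

View pics/t1.png

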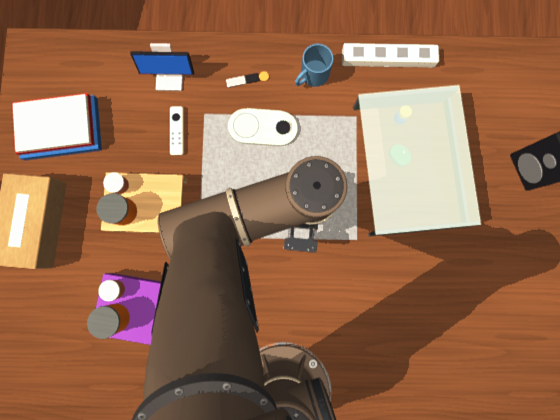

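View pics/s1.png

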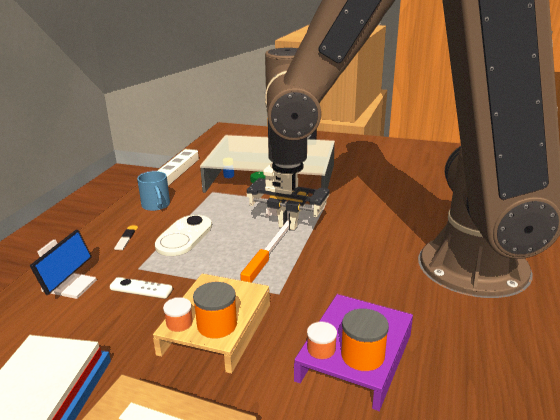

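Request:
step_arm([
  [0,0,0,0,0,0,-0.5],
  [0,0,0,0,0,0,0.0],
  [0,0,0,0,0,0,0.2],
  [0,0,0,0,0,0,0.2],
  [0,0,0,0,0,-30,0.2],
  [0,0,0,0,0,-40,0.2],
  [0,0,0,0,0,-40,0.2],
  [0,0,0,0,0,0,0.2],
])

```text
time_s: 6.35
tcp_pos: [0.4513, -0.038, 0.1175]
eef_rot: [179.9, -0.0, 175.6]
contact_force: [0.4, 0.5, -1.2]
gripper_width: 0.0522
```

```bash
python3 goto.py .469 .168 .11 175.3;python3 - <<'E'
from h import *
s=r.get_state();k=K('wrist');im=r.capture('wrist')[:,:,::-1];cv2.imwrite('pics/w3.png',im)
E
python3 goto.py .469 .168 .11 175.3
```

```text
t 6.35 pos [ 0.4513 -0.038   0.1175] rot [179.9  -0.  175.6] F [ 0.4  0.5 -1.2] w 0.0522 j [ 20.   6. -35.  -0. -49. -24.]
  shift [ -2.  206.7   7.7] norm 207 rot [ 0.001 -0.001  0.006] ; shift in final frame [ -0.7 206.7   7.5]
t 6.4 pos [ 0.4499 -0.0381  0.1153] rot [180.   -0.2 175.6] F [-0.4 -0.1  0.3] w 0.0527 j [ 20.   6. -35.  -0. -49. -24.]
  shift [ -3.2 207.    5.5] norm 207 rot [ 0.001 -0.004  0.005] ; shift in final frame [ -2.1 207.    5.3]
```

View pics/w3.png

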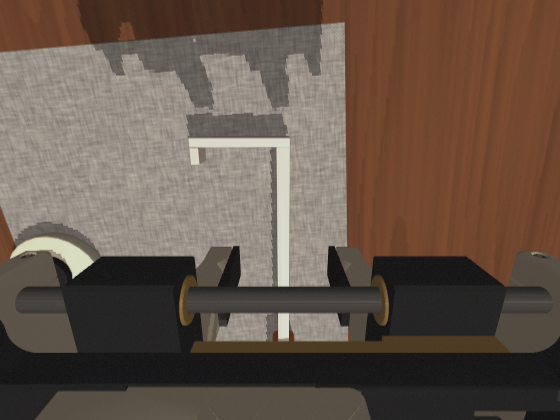

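Request:
step_arm([
  [0,0,0,0,30,0,0.3],
  [0,0,0,0,42,0,0.3],
  [0,0,0,0,42,0,0.3],
  [0,0,0,0,42,0,0.3],
  [0,0,0,0,40,0,0.3],
  [0,0,0,0,8,0,0.3],
  [0,0,0,0,0,0,0.3],
])

```text
time_s: 7.1
tcp_pos: [0.4627, 0.1725, 0.1106]
eef_rot: [-179.9, -0.5, 175.5]
contact_force: [-0.4, -1.0, -0.2]
gripper_width: 0.0572
```

```bash
python3 goto.py .469 .168 .008 175.3;python3 - <<'E'
from h import *
im=r.capture('wrist')[:,:,::-1];cv2.imwrite('pics/w4.png',im);cv2.imwrite('pics/s2.png',r.capture('side')[:,:,::-1])
E
python3 goto.py .469 .168 .008 175.3
```

```text
t 7.1 pos [0.4627 0.1725 0.1106] rot [-179.9   -0.5  175.5] F [-0.4 -1.  -0.2] w 0.0572 j [ 43.  10. -30.  -0. -50. -47.]
  shift [ -7.5  -3.8 102.6] norm 103 rot [-0.002 -0.008  0.004] ; shift in final frame [ -6.7  -4.  102.6]
t 7.2 pos [0.4626 0.1711 0.1109] rot [-179.9   -0.5  175.4] F [ 0.2 -0.3  0.2] w 0.0573 j [ 43.  10. -30.  -0. -50. -47.]
  shift [ -7.5  -2.4 102.8] norm 103 rot [-0.002 -0.008  0.002] ; shift in final frame [ -6.6  -2.6 102.9]
```

View pics/w4.png

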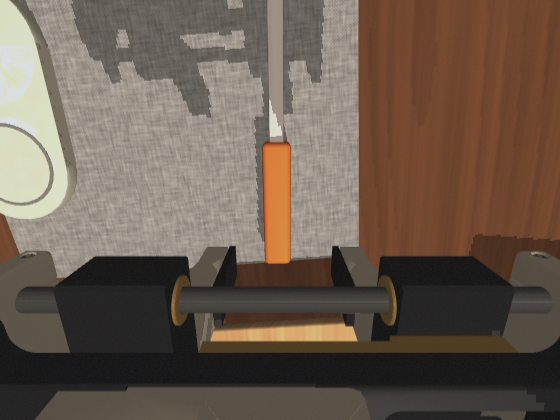

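View pics/s2.png

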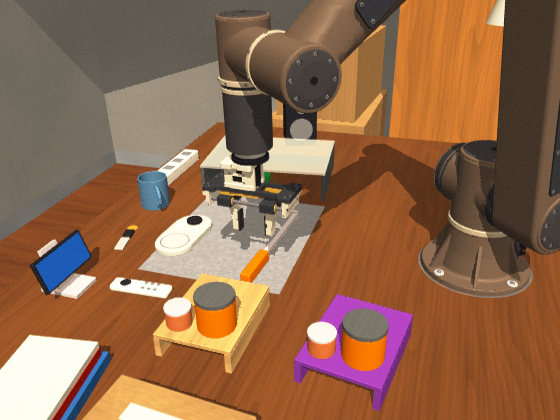

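```bash
python3 - <<'E'
from h import *
k=K('wrist')
for u,v in((277,143),(277,262)): print(bp('wrist',u,v,.028,k))
k=K('side')
for u,v in((264,252),(248,278)): print(bp('side',u,v,.028,k))
print(pj('side',[.4626,.1711,.1109]),pj('wrist',[.4626,.1711,.1109]))
E
```

```text
[0.46221483 0.10984277 0.028     ]
[0.47150566 0.21590051 0.028     ]
[0.45869838 0.12192234 0.028     ]
[0.45795483 0.22917859 0.028     ]
[253.72867009 230.71651802] [283.48329185 259.36109902]
```

Request:
step_arm([
  [0,-0.008,0,-4,-5,40,0.2],
  [0,0,0,0,0,40,0.2],
  [0,0,0,0,0,10,0.2],
  [0,0,0,0,0,0,0.2],
])

```text
time_s: 7.6
tcp_pos: [0.4666, 0.1617, 0.02]
eef_rot: [-180.0, 0.1, 175.2]
contact_force: [-0.9, 0.4, 0.6]
gripper_width: 0.0525
```

```bash
python3 goto.py .467 .165 .006 175.3
```

```text
t 7.6 pos [0.4666 0.1617 0.02  ] rot [-1.800e+02  1.000e-01  1.752e+02] F [-0.9  0.4  0.6] w 0.0525 j [ 42.  18. -36.   0. -36. -47.]
  shift [-0.1  3.4 14. ] norm 14 rot [-0.001  0.002 -0.002] ; shift in final frame [-0.1  3.3 14. ]
```

Request:
step_arm([
  [0,0,0,0,3,10,0.0],
  [0,0,0,0,0,4,-0.2],
  [0,0,0,0,0,0,-0.6],
  [0,0,0,0,0,0,-1],
  [0,0,0,0,0,0,-1],
  [0,0,0,0,0,0,-1],
], squeeze=60)

```text
time_s: 8.2
tcp_pos: [0.4693, 0.1658, 0.0095]
eef_rot: [179.8, 0.4, 175.1]
contact_force: [0.2, -0.0, -1.6]
gripper_width: 0.0238
```

```bash
python3 goto.py .467 .165 .006 175.3
```

```text
t 8.2 pos [0.4693 0.1658 0.0095] rot [179.8   0.4 175.1] F [ 0.2 -0.  -1.6] w 0.0238 j [ 42.  19. -37.   0. -34. -47.]
  shift [ 2.2 -1.   3.5] norm 4 rot [ 0.004  0.006 -0.003] ; shift in final frame [ 2.2 -0.9  3.5]
```

Request:
step_arm([
  [0.004,0.006,0,0,0,-8,-1],
  [0,0,-0.05,0,0,0,-1],
  [0,0,-0.05,0,0,0,-1],
  [0,0,-0.05,0,0,0,-1],
  [0,0,-0.047,0,0,0,-1],
  [0,0,0,0,0,0,-1],
])

```text
time_s: 8.8
tcp_pos: [0.4692, 0.1663, 0.0189]
eef_rot: [180.0, 0.1, -173.1]
contact_force: [0.8, -0.1, -1.4]
gripper_width: 0.0236
```

```bash
python3 goto.py .4473 .0883 .016 186.6;python3 - <<'E'
from h import *
im=r.capture('wrist')[:,:,::-1];cv2.imwrite('pics/w5.png',im);cv2.imwrite('pics/s3.png',r.capture('side')[:,:,::-1])
E
```

```text
t 8.8 pos [0.4692 0.1663 0.0189] rot [ 1.800e+02  1.000e-01 -1.731e+02] F [ 0.8 -0.1 -1.4] w 0.0236 j [ 42.  18. -36.   0. -36. -35.]
  shift [ 31.1 -74.9   2.8] norm 81 rot [0.001 0.001 0.005] ; shift in final frame [ 30.7 -75.    2.9]
```

View pics/w5.png

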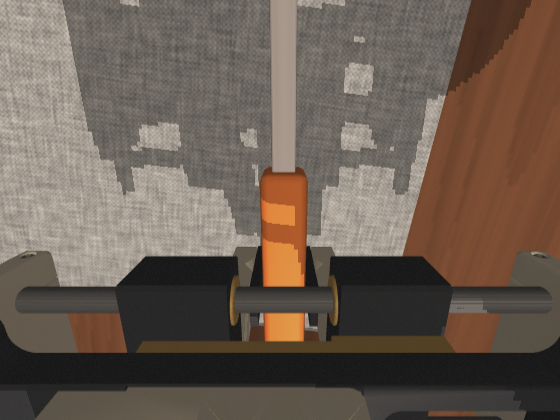

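View pics/s3.png

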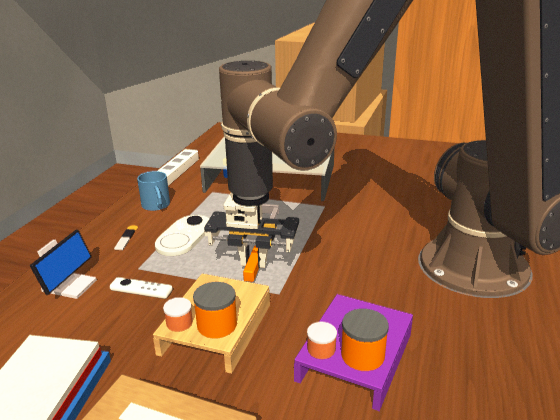

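```bash
python3 - <<'E'
from h import *
p=bp('wrist',284,170,.036); s=r.get_state()['tcp_pos']; print(p,p-s, np.hypot(*(p-s)[:2]))
E
```

```text
[0.47564704 0.10996908 0.036     ] [ 0.00651506 -0.05633074  0.01714299] 0.05670624010912174
```

Request:
step_arm([
  [0,0,0,12,-28,1,-1],
  [0,0,0,12,-28,1,-1],
  [0,0,0,7,-18,0,-1],
  [0,0,0,0,0,0,-1],
])

```text
time_s: 9.3
tcp_pos: [0.4466, 0.0877, 0.0168]
eef_rot: [179.9, 0.1, -173.4]
contact_force: [0.7, -0.5, -1.5]
gripper_width: 0.0233
```

```bash
python3 goto.py .4473 .0883 .016 186.6;python3 goto.py .4721 -.1263 .016 186.6;python3 - <<'E'
from h import *
cv2.imwrite('pics/t2.png',r.capture('top')[:,:,::-1])
cv2.imwrite('pics/w6.png',r.capture('wrist')[:,:,::-1])
E
```

```text
t 9.3 pos [0.4466 0.0877 0.0168] rot [ 1.799e+02  1.000e-01 -1.734e+02] F [ 0.7 -0.5 -1.5] w 0.0233 j [ 36.  15. -41.  -0. -34. -29.]
  shift [-0.8  0.5  0.8] norm 1 rot [ 0.001  0.002 -0.   ] ; shift in final frame [-0.8  0.5  0.8]
t 9.3 pos [0.4466 0.0877 0.0168] rot [ 1.799e+02  1.000e-01 -1.734e+02] F [ 0.7 -0.5 -1.5] w 0.0233 j [ 36.  15. -41.  -0. -34. -29.]
  shift [  -0.8 -215.5    0.5] norm 215 rot [ 0.001  0.002 -0.   ] ; shift in final frame [  -0.7 -215.5    0.8]
```

View pics/t2.png

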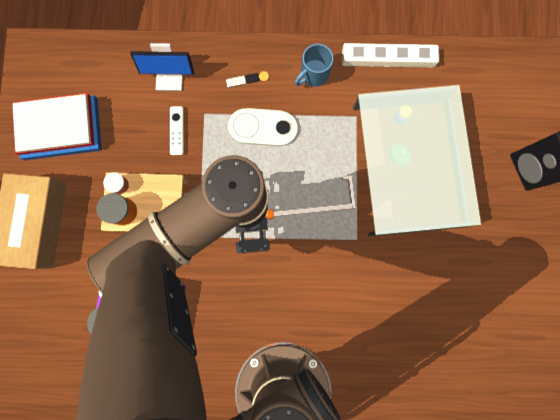

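View pics/w6.png

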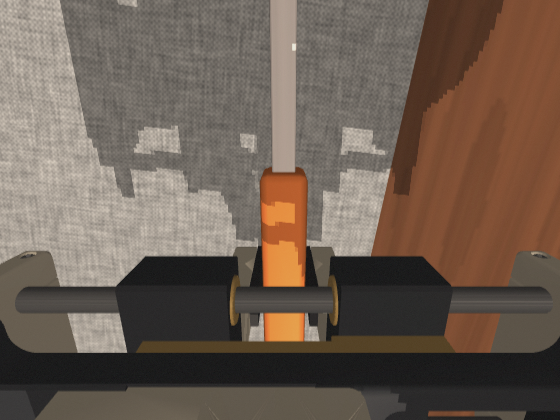

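Request:
step_arm([
  [0,0,0,0,-25,0,-1],
  [0,0,0,0,-30,0,-1],
  [0,0,0,0,-30,0,-1],
  [0,0,0,0,-30,0,-1],
  [0,0,0,0,-30,0,-1],
])

```text
time_s: 9.9
tcp_pos: [0.472, -0.0518, 0.0183]
eef_rot: [179.8, 0.6, -172.9]
contact_force: [1.8, 0.2, -1.2]
gripper_width: 0.0236
```

```bash
python3 goto.py .4721 -.1263 .016 186.6;python3 - <<'E'
from h import *
cv2.imwrite('pics/t3.png',r.capture('top')[:,:,::-1])
crop('pics/t3.png','pics/t3c.png',280,75,210,170,3.5)
E
```

```text
t 9.9 pos [ 0.472  -0.0518  0.0183] rot [ 179.8    0.6 -172.9] F [ 1.8  0.2 -1.2] w 0.0236 j [ 17.  16. -39.  -0. -34. -10.]
  shift [  9.2 -74.    1.9] norm 75 rot [0.004 0.011 0.009] ; shift in final frame [  8.4 -74.1   2.3]
```

View pics/t3c.png

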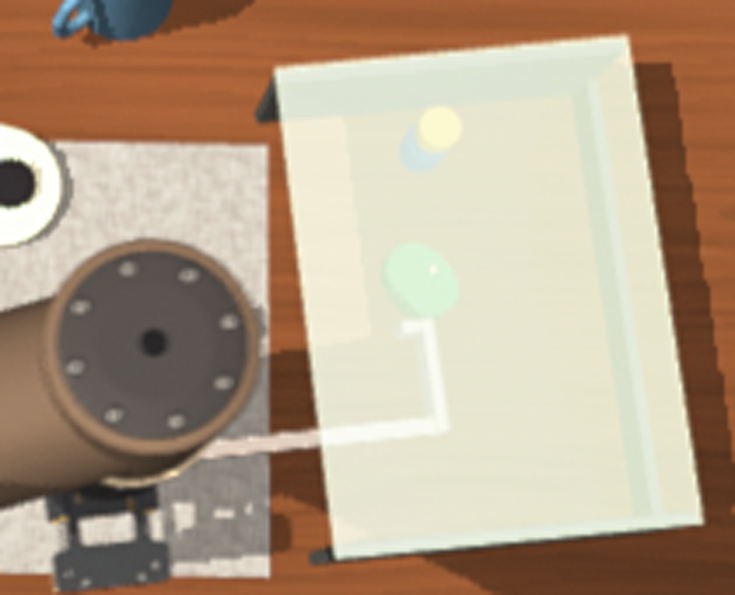

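Request:
step_arm([
  [0.004,0.011,0.009,10,0,1,-1],
  [0,0,0,1,0,0,-1],
])

```text
time_s: 10.15
tcp_pos: [0.4616, -0.0564, 0.0168]
eef_rot: [-179.9, -0.1, -173.7]
contact_force: [0.5, -0.3, -1.4]
gripper_width: 0.0239
```

```bash
python3 goto.py .4721 -.1263 .016 186.6
```

```text
t 10.15 pos [ 0.4616 -0.0564  0.0168] rot [-1.799e+02 -1.000e-01 -1.737e+02] F [ 0.5 -0.3 -1.4] w 0.0239 j [ 17.  16. -40.   0. -34. -11.]
  shift [ -2.7 -70.6   0.9] norm 71 rot [-0.001 -0.001 -0.004] ; shift in final frame [ -2.4 -70.6   0.8]
```

Request:
step_arm([
  [0,0,-0.004,0,-20,0,-1],
  [0,0,0,1,-20,0,-1],
  [0,0,0,1,-20,0,-1],
  [0,0,0,0,-10,0,-1],
  [0,0,0,0,0,0,-1],
])

```text
time_s: 10.65
tcp_pos: [0.4699, -0.1231, 0.0174]
eef_rot: [-179.9, 0.0, -173.0]
contact_force: [0.3, 0.2, -1.8]
gripper_width: 0.0235
```

```bash
python3 goto.py .4721 -.1263 .016 186.6;python3 - <<'E'
from h import *
cv2.imwrite('pics/t4.png',r.capture('top')[:,:,::-1])
crop('pics/t4.png','pics/t4c.png',280,75,210,170,3.5)
E
```

```text
t 10.65 pos [ 0.4699 -0.1231  0.0174] rot [-179.9    0.  -173. ] F [ 0.3  0.2 -1.8] w 0.0235 j [  9.  17. -38.   0. -35.  -2.]
  shift [-1.8 -3.4  1.4] norm 4 rot [-0.001  0.001  0.008] ; shift in final frame [-1.8 -3.4  1.4]
```

View pics/t4c.png

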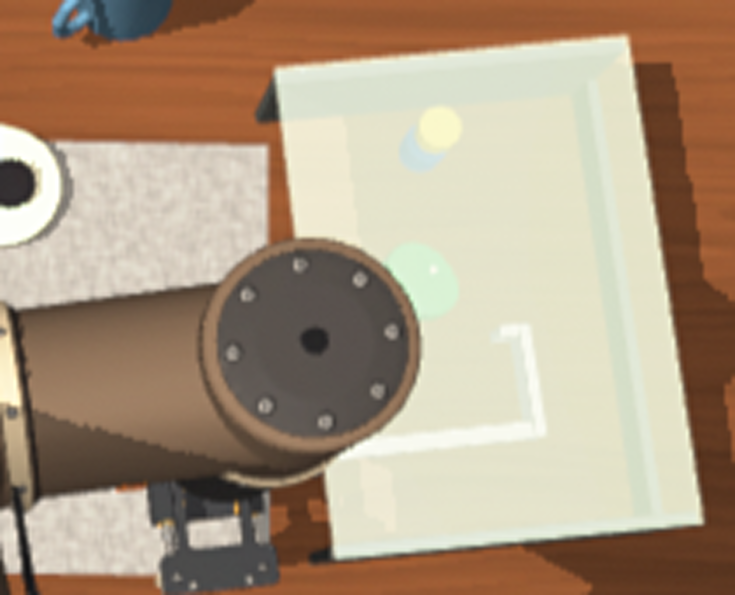

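Request:
step_arm([
  [0,0,0.008,-15,-3,0,-1],
  [0,0,0,-20,0,0,-1],
  [0,0,0,-20,0,0,-1],
  [0,0,0,-20,0,0,-1],
  [0,0,0,-10,0,0,-1],
  [0,0,0,0,0,0,-1],
])

```text
time_s: 11.3
tcp_pos: [0.5568, -0.1096, 0.0174]
eef_rot: [-180.0, 0.0, -173.2]
contact_force: [0.9, 0.9, -2.2]
gripper_width: 0.0238
```

```bash
python3 goto.py .5575 -.1165 .012 186.6;python3 - <<'E'
from h import *
cv2.imwrite('pics/t5.png',r.capture('top')[:,:,::-1])
crop('pics/t5.png','pics/t5c.png',280,75,210,170,3.5)
cv2.imwrite('pics/s5.png',r.capture('side')[:,:,::-1])
crop('pics/s5.png','pics/s5c.png',180,110,160,120,4)
E
```

```text
t 11.3 pos [ 0.5568 -0.1096  0.0174] rot [-180.     0.  -173.2] F [ 0.9  0.9 -2.2] w 0.0238 j [  9.  23. -27.   0. -40.  -2.]
  shift [ 0.2 -7.   5.4] norm 9 rot [-0.001  0.     0.004] ; shift in final frame [ 0.1 -7.   5.4]
```

View pics/t5c.png

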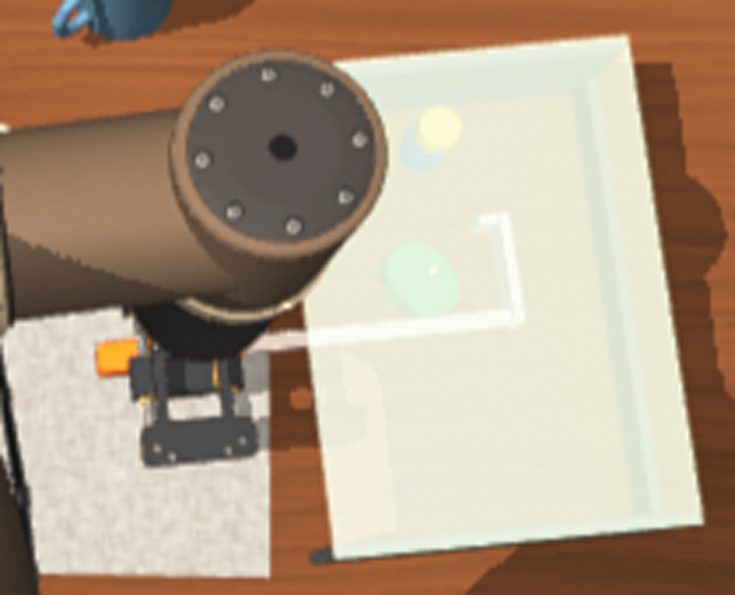

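View pics/s5c.png

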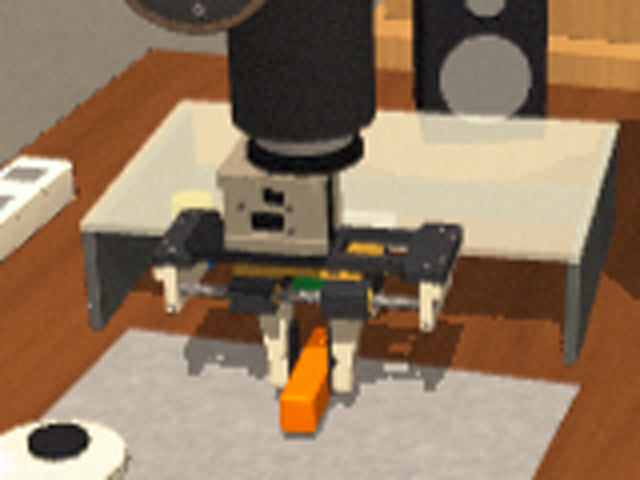

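Request:
step_arm([
  [0,0,0,0,0,4,-1],
  [0,0,0,0,0,3,-1],
  [0,0,0,0,0,0,-1],
])

```text
time_s: 11.7
tcp_pos: [0.5524, -0.11, 0.0097]
eef_rot: [-180.0, -0.1, -173.3]
contact_force: [-0.4, -0.4, -2.0]
gripper_width: 0.0237
```

```bash
python3 goto.py .5255 .15 .011 186.6
```

```text
t 11.7 pos [ 0.5524 -0.11    0.0097] rot [-1.800e+02 -1.000e-01 -1.733e+02] F [-0.4 -0.4 -2. ] w 0.0237 j [  9.  24. -28.   0. -39.  -2.]
  shift [ -3.8 261.3  -1.4] norm 261 rot [-0.    -0.003  0.002] ; shift in final frame [ -3.2 261.3  -1.3]
```

Request:
step_arm([
  [0,0,0,-4,0,0,-1],
  [0,0,0,0,15,0,-1],
  [0,0,0,0,15,0,-1],
  [0,0,0,0,15,0,-1],
  [0,0,0,0,15,0,-1],
  [0,0,0,0,15,0,-1],
])

```text
time_s: 12.3
tcp_pos: [0.5467, -0.0313, 0.0099]
eef_rot: [-180.0, -0.1, -173.4]
contact_force: [0.9, -0.7, -1.3]
gripper_width: 0.0234
```

```bash
python3 goto.py .5255 .17 .010 186.6;python3 - <<'E'
from h import *
cv2.imwrite('pics/t6.png',r.capture('top')[:,:,::-1])
crop('pics/t6.png','pics/t6c.png',280,75,210,170,3.5)
E
```

```text
t 12.3 pos [ 0.5467 -0.0313  0.0099] rot [-1.800e+02 -1.000e-01 -1.734e+02] F [ 0.9 -0.7 -1.3] w 0.0234 j [ 17.  23. -30.  -0. -38. -11.]
  shift [-1.900e+00  2.024e+02 -2.000e-01] norm 202 rot [-0.    -0.002 -0.001] ; shift in final frame [-2.000e+00  2.024e+02 -1.000e-01]
```

View pics/t6c.png

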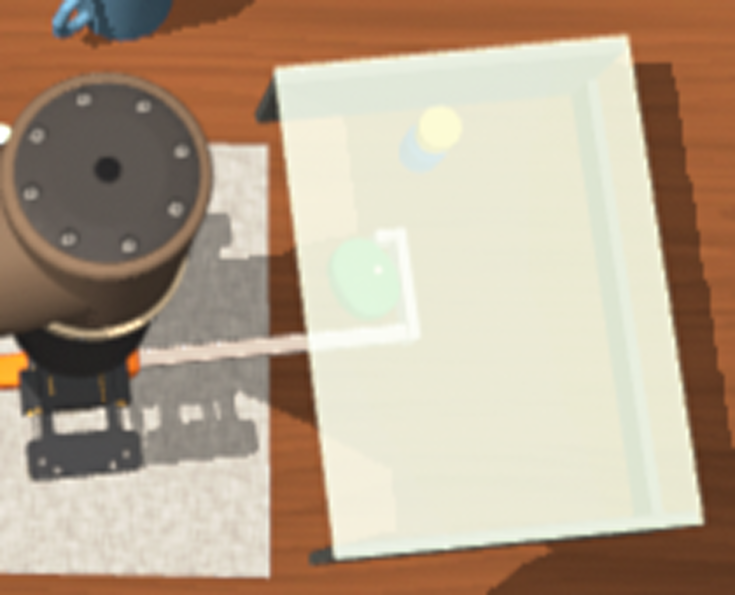

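Request:
step_arm([
  [0,0,0,0,18,0,-1],
  [0,0,0,0,22,0,-1],
  [0,0,0,0,22,0,-1],
  [0,0,0,0,22,0,-1],
  [0,0,0,0,22,0,-1],
  [0,0,0,0,22,0,-1],
])

```text
time_s: 12.95
tcp_pos: [0.53, 0.1057, 0.0109]
eef_rot: [180.0, -0.0, -173.3]
contact_force: [1.0, -1.1, -2.2]
gripper_width: 0.0235
```

```bash
python3 goto.py .5255 .17 .010 186.6;python3 - <<'E'
from h import *
cv2.imwrite('pics/t7.png',r.capture('top')[:,:,::-1])
crop('pics/t7.png','pics/t7c.png',200,85,240,170,3.3)
E
```

```text
t 12.95 pos [0.53   0.1057 0.0109] rot [ 180.    -0.  -173.3] F [ 1.  -1.1 -2.2] w 0.0235 j [ 32.  22. -31.  -0. -37. -25.]
  shift [-3.  64.4  0.9] norm 64 rot [ 0.    -0.001  0.002] ; shift in final frame [-2.9 64.4  0.9]
```

View pics/t7c.png

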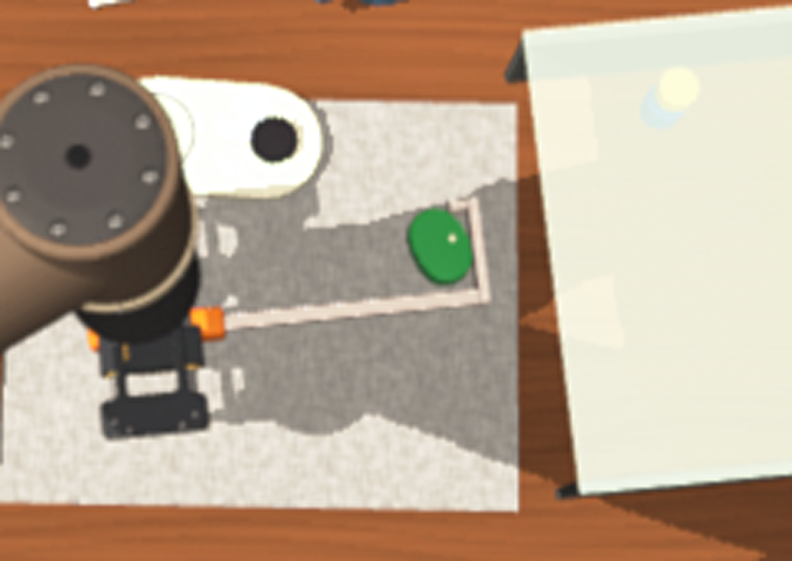

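Request:
step_arm([
  [0,0,0,0,22,0,-1],
  [0,0,0,0,22,0,-1],
  [0,0,0,0,18,0,-1],
  [0,0,0,0,0,0,-1],
  [0,0,0,0,-10,0,-1],
  [0,0,0,0,0,-20,-1],
  [0,0,0,0,0,-25,-1],
  [0,0,0,0,0,0,-1],
])

```text
time_s: 13.8
tcp_pos: [0.521, 0.1639, 0.0571]
eef_rot: [180.0, -0.1, -172.9]
contact_force: [0.2, 0.5, -1.7]
gripper_width: 0.0238
```

```bash
python3 goto.py .425 .17 .05 186.6;python3 - <<'E'
from h import *
cv2.imwrite('pics/t8.png',r.capture('top')[:,:,::-1])
crop('pics/t8.png','pics/t8c.png',200,85,200,170,3)
cv2.imwrite('pics/s8.png',r.capture('side')[:,:,::-1])
E
```

```text
t 13.8 pos [0.521  0.1639 0.0571] rot [ 1.800e+02 -1.000e-01 -1.729e+02] F [ 0.2  0.5 -1.7] w 0.0238 j [ 38.  18. -28.  -0. -44. -31.]
  shift [94.5 18.   7.3] norm 96 rot [ 0.    -0.001  0.009] ; shift in final frame [94.6 17.1  7.1]
```

View pics/t8c.png

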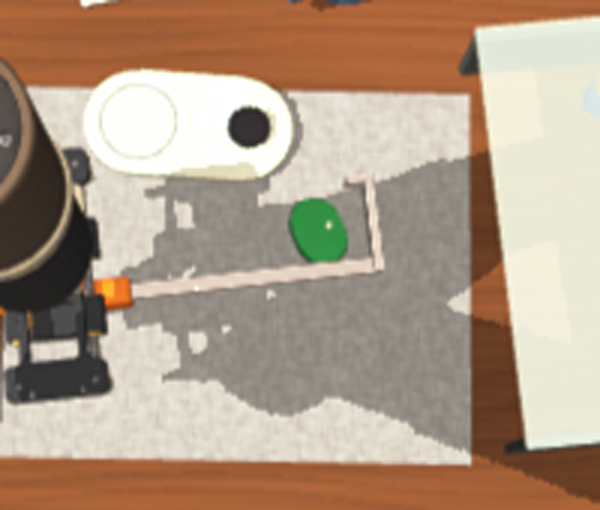

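View pics/s8.png

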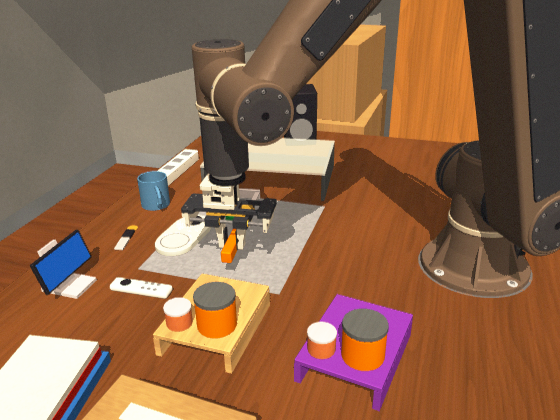

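Request:
step_arm([
  [0,0,0.009,15,0,0,-1],
  [0,0,0,20,0,0,-1],
  [0,0,0,20,0,0,-1],
  [0,0,0,20,0,0,-1],
  [0,0,0,20,0,0,-1],
  [0,0,0,0,0,0,-1],
])

```text
time_s: 14.5
tcp_pos: [0.4183, 0.1457, 0.0491]
eef_rot: [-179.7, -0.8, -173.8]
contact_force: [-0.6, -0.0, -2.0]
gripper_width: 0.0236
```

```bash
python3 goto.py .425 .155 .011 186.6;python3 - <<'E'
from h import *
cv2.imwrite('pics/t9.png',r.capture('top')[:,:,::-1])
crop('pics/t9.png','pics/t9c.png',200,85,200,170,3)
E
```

```text
t 14.5 pos [0.4183 0.1457 0.0491] rot [-179.7   -0.8 -173.8] F [-0.6 -0.  -2. ] w 0.0236 j [ 45.  11. -40.  -0. -40. -38.]
  shift [-8.2  8.7 37.9] norm 40 rot [-0.006 -0.014 -0.007] ; shift in final frame [-7.8  8.5 38.1]
```

View pics/t9c.png

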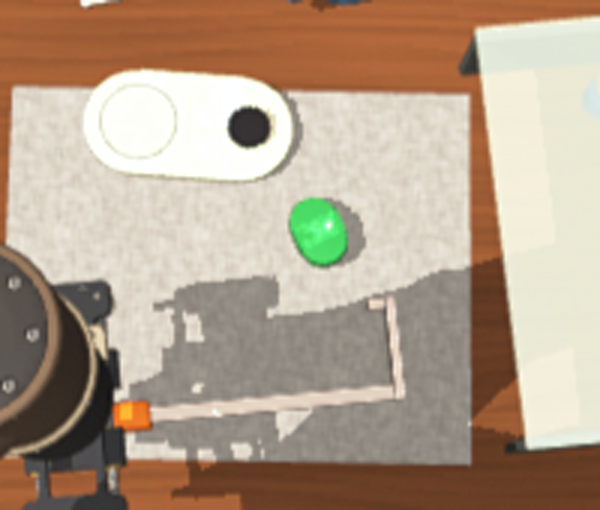

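Request:
step_arm([
  [-0.006,-0.014,0,-3,0,15,-1],
  [0,0,0,0,0,14,-1],
  [0,0,0,0,0,6,-1],
  [0,0,0,0,0,0,-1],
])

```text
time_s: 14.95
tcp_pos: [0.4243, 0.1464, 0.0123]
eef_rot: [180.0, 0.1, -173.8]
contact_force: [-0.5, -0.2, -1.6]
gripper_width: 0.0235
```

```bash
python3 goto.py .422 .148 .0098 186.6;cat > fc.py <<'E'
from fit import *
im=cv2.imread('pics/t9.png').astype(int);k=K('top')
g=im[:,:,1]-im[:,:,2]; v=np.zeros((420,560));v[140:185,285:330]=1
m=((g>40)&(v>0)).astype(float)
for a0 in(-60,-30,0,30,60,90):
    p,c=fit([capsule()],[.55,-.06,np.radians(a0)],[(m,v)],[k]); print('case',a0,p[:2],np.degrees(p[2]),c,m.sum())
E
python3 fc.py
```

```text
t 14.95 pos [0.4243 0.1464 0.0123] rot [ 1.800e+02  1.000e-01 -1.738e+02] F [-0.5 -0.2 -1.6] w 0.0235 j [ 44.  15. -42.   0. -33. -38.]
  shift [2.1 1.8 2.5] norm 4 rot [ 0.001  0.003 -0.007] ; shift in final frame [2.1 1.9 2.5]
case -60 [ 0.59505208 -0.05115147] 26.376345781521252 37.909803921568624 338.0
case -30 [ 0.59533823 -0.05091701] 28.490343770035764 37.90196078431372 338.0
case 0 [ 0.59571621 -0.05109977] 26.41234086868992 38.168627450980395 338.0
case 30 [ 0.59530003 -0.05090638] 25.53238823877354 38.035294117647055 338.0
case 60 [ 0.59528814 -0.05088769] 25.413090195039658 38.035294117647055 338.0
case 90 [ 0.59567484 -0.0509076 ] 27.70709995269264 37.84313725490196 338.0
```

Request:
step_arm([
  [0,0,0,0,0,3,-1],
  [0,0,0,0,0,0,-1],
  [0,0,0,0,0,0,-0.5],
  [0,0,0,0,0,0,0.0],
  [0,0,0,0,0,0,0.2],
  [0,0,0,0,0,0,0.2],
  [0,0,0,0,0,-25,0.2],
  [0,0,0,0,0,-45,0.3],
  [0,0,0,0,0,-45,0.6],
  [0,0,0,0,0,0,0.8],
])

```text
time_s: 15.95
tcp_pos: [0.4254, 0.1466, 0.1296]
eef_rot: [-180.0, 0.2, -173.7]
contact_force: [0.0, 0.1, -0.7]
gripper_width: 0.0678
```

```bash
python3 goto.py .5953 -.051 .13 116;python3 goto.py .5953 -.051 .13 -64
```

```text
t 15.95 pos [0.4254 0.1466 0.1296] rot [-180.     0.2 -173.7] F [ 0.   0.1 -0.7] w 0.0678 j [ 44.   4. -35.   0. -51. -38.]
  shift [-1.472e+02 -2.150e+02  2.000e-01] norm 261 rot [0.002 0.003 1.227] ; shift in final frame [-252.1   66.1   -0.4]
t 15.95 pos [0.4254 0.1466 0.1296] rot [-180.     0.2 -173.7] F [ 0.   0.1 -0.7] w 0.0678 j [ 44.   4. -35.   0. -51. -38.]
  shift [-1.472e+02 -2.150e+02  2.000e-01] norm 261 rot [-0.004  0.002 -1.915] ; shift in final frame [252.1 -66.1  -0.4]
```

Request:
step_arm([
  [0,0,0,-24,-36,0,1],
  [0,0,0,-24,-36,0,1],
  [0,0,0,-24,-36,0,1],
  [0,0,0,-24,-36,0,1],
  [0,0,0,0,0,0,1],
  [0,0,0.13,0,0,0,1],
  [0,0,0.14,0,0,0,1],
  [0,0,0.14,0,0,0,1],
  [0,0,0.14,0,0,0,1],
  [0,0,0.14,0,0,0,1],
])

```text
time_s: 16.95
tcp_pos: [0.5417, 0.0111, 0.1327]
eef_rot: [179.4, 0.3, 145.6]
contact_force: [-0.6, -0.6, 0.0]
gripper_width: 0.0873
```

```bash
python3 goto.py .5953 -.051 .13 116; python3 - <<'E'
from h import *
cv2.imwrite('pics/w9.png',r.capture('wrist')[:,:,::-1])
E
```

```text
t 16.95 pos [0.5417 0.0111 0.1327] rot [179.4   0.3 145.6] F [-0.6 -0.6  0. ] w 0.0873 j [ 22.  12. -24.  -0. -53. -56.]
  shift [-79.3 -20.9   2.9] norm 82 rot [0.011 0.003 0.517] ; shift in final frame [-79.3  21.    2.7]
```

View pics/w9.png

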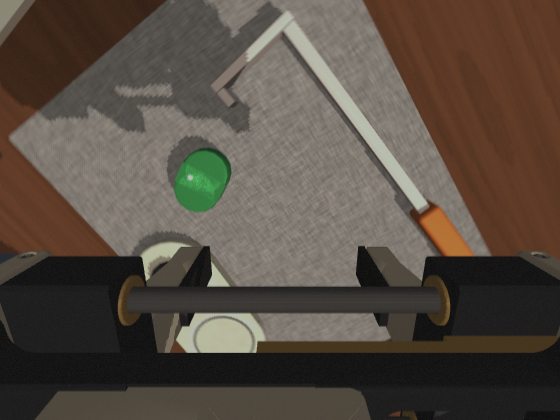

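```bash
python3 - <<'E'
from fit import *
k=K('wrist');im=r.capture('wrist')[:,:,::-1];cv2.imwrite('pics/w10.png',im);im=im.astype(int)
g=im[:,:,1]-np.maximum(im[:,:,2],im[:,:,0]); v=np.zeros((420,560));v[130:225,150:250]=1
m=((g>12)&(v>0)).astype(np.uint8); m=cv2.morphologyEx(m,cv2.MORPH_CLOSE,np.ones((7,7))).astype(float)
M=cv2.moments(m,True); print(np.degrees(.5*np.arctan2(2*M['mu11'],M['mu20']-M['mu02'])))
for a0 in(-40,0,26,60,90):
    p,c=fit([capsule()],[.595,-.051,np.radians(a0)],[(m,v)],[k]); print('case',a0,p[:2],np.degrees(p[2]),c,m.sum())
R=render([capsule()],p,k);b=im.astype(np.uint8).copy();b[:,:,2]=np.where(R>.5,255,b[:,:,2])
cv2.imwrite('pics/fc.png',np.hstack([cv2.resize(x[130:230,150:260],None,fx=3.5,fy=3.5) for x in(im.astype(np.uint8),b)]))
E
```

```text
-61.5606840143453
case -40 [ 0.5955395  -0.05059838] 26.20590767102062 196.23529411764704 2764.0
case 0 [ 0.59553176 -0.05056993] 26.25651537082447 194.9333333333333 2764.0
case 26 [ 0.59532058 -0.05064693] 26.513156999707952 196.23529411764704 2764.0
case 60 [ 0.59519781 -0.0506184 ] 26.242916924211627 195.61176470588236 2764.0
case 90 [ 0.59518375 -0.05065327] 26.293896625114638 196.18039215686275 2764.0
```

View pics/fc.png

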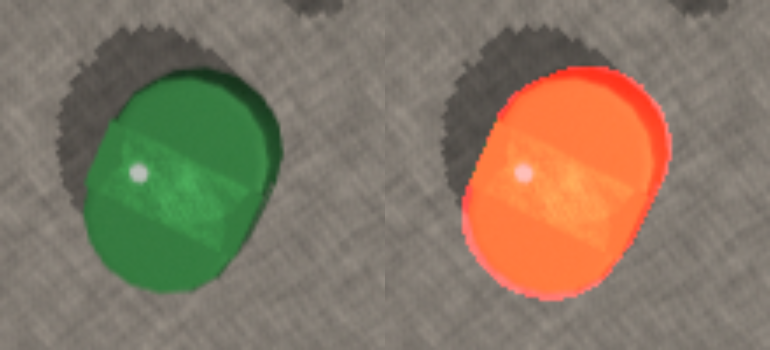

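Top and wrist views agree: the case is at (0.5954, −0.0506) with yaw 26.3°. I will grasp at yaw 116.3.

Request:
step_arm([
  [0.011,0,0.13,0,0,0,1],
  [0,0,0.13,0,0,0,1],
  [0,0,0.13,0,0,0,1],
  [0,0,0.12,0,0,0,1],
  [0,0,0,-27,7,0,1],
  [0,0,0,-27,7,0,1],
  [0,0,0,-24,7,0,1],
  [0,0,0,0,0,0,1],
])

```text
time_s: 17.85
tcp_pos: [0.5962, -0.0483, 0.1333]
eef_rot: [179.9, 0.3, 117.9]
contact_force: [-0.7, 0.1, 0.4]
gripper_width: 0.0881
```

```bash
python3 goto.py .5954 -.0506 .005 116.3
```

```text
t 17.85 pos [ 0.5962 -0.0483  0.1333] rot [179.9   0.3 117.9] F [-0.7  0.1  0.4] w 0.0881 j [ 14.  18. -17.   0. -55. -76.]
  shift [ -1.1  -2.  128.3] norm 128 rot [0.002 0.005 0.028] ; shift in final frame [ -1.7  -1.7 128.3]
```

Request:
step_arm([
  [0,0.005,0.028,-2,-2,40,1],
  [0,0,0,0,0,40,1],
  [0,0,0,0,0,30,1],
  [0,0,0,0,0,5,1],
  [0,0,0,0,0,0,1],
])

```text
time_s: 18.35
tcp_pos: [0.5966, -0.0501, 0.017]
eef_rot: [179.6, 0.1, 117.3]
contact_force: [-0.2, 0.4, 0.9]
gripper_width: 0.0878
```

```bash
python3 goto.py .5954 -.0506 .005 116.3
```

```text
t 18.35 pos [ 0.5966 -0.0501  0.017 ] rot [1.796e+02 1.000e-01 1.173e+02] F [-0.2  0.4  0.9] w 0.0878 j [ 14.  25. -23.  -0. -41. -77.]
  shift [ 0.1 -1.4 12. ] norm 12 rot [0.006 0.001 0.017] ; shift in final frame [ 0.  -1.3 12. ]
```

Request:
step_arm([
  [0.006,0,0.017,0,-1,8,0.5],
  [0,0,0,0,0,4,0.3],
  [0,0,0,0,0,0,0],
  [0,0,0,0,0,0,-0.5],
  [0,0,0,0,0,0,-0.5],
  [0,0,0,0,0,0,-0.5],
], squeeze=20)

```text
time_s: 18.95
tcp_pos: [0.5991, -0.0492, 0.01]
eef_rot: [179.5, 0.2, 116.5]
contact_force: [-0.0, -0.3, 0.2]
gripper_width: 0.0452
```

```bash
python3 goto.py .5954 -.0506 .005 116.3
```

```text
t 18.95 pos [ 0.5991 -0.0492  0.01  ] rot [179.5   0.2 116.5] F [-0.  -0.3  0.2] w 0.0452 j [ 14.  26. -23.   0. -40. -78.]
  shift [ 0.4 -4.   4.9] norm 6 rot [0.008 0.003 0.004] ; shift in final frame [ 0.4 -4.   5. ]
```

Request:
step_arm([
  [0.008,0,0,0,0,0,0.2],
  [0,0,0,0,-4,4,0.2],
  [0,0,0,0,0,0,0.0],
  [0,0,0,0,0,0,-0.3],
  [0,0,0,0,0,0,-0.5],
  [0,0,0,0,0,0,-0.5],
], squeeze=20)

```text
time_s: 19.55
tcp_pos: [0.5957, -0.0511, 0.0063]
eef_rot: [180.0, 0.2, 116.5]
contact_force: [-0.2, 0.8, 1.1]
gripper_width: 0.0442
```

```bash
python3 goto.py .5954 -.0506 .005 116.3
```

```text
t 19.55 pos [ 0.5957 -0.0511  0.0063] rot [180.    0.2 116.5] F [-0.2  0.8  1.1] w 0.0442 j [ 14.  26. -24.   0. -40. -78.]
  shift [ 0.6 -0.1  1.3] norm 1 rot [0.    0.004 0.004] ; shift in final frame [ 0.6 -0.1  1.3]
```

Request:
step_arm([
  [0,0,0,0,0,-20,-0.5],
  [0,0,0,0,0,-35,-0.5],
  [0,0,0,0,0,-15,-0.5],
  [0,0,0,0,0,0,-0.5],
])

```text
time_s: 19.95
tcp_pos: [0.594, -0.0512, 0.0766]
eef_rot: [-179.8, 0.1, 116.5]
contact_force: [-0.0, -0.4, -0.6]
gripper_width: 0.0436
```

```bash
python3 goto.py .693 .1125 .07 176.6; python3 - <<'E'
from fit import *
k=K('top')
for f in('pics/t9.png','pics/top0.png'):
    im=cv2.imread(f); lo=im.min(2)
    v=np.zeros((420,560));v[100:152,222:304]=1
    m=((lo>222)&(v>0)).astype(np.uint8)
    n,l,st,ce=cv2.connectedComponentsWithStats(m); i=1+np.argmax(st[1:,4]); m=(l==i).astype(np.uint8)
    cs,_=cv2.findContours(m,cv2.RETR_EXTERNAL,cv2.CHAIN_APPROX_NONE)
    mm=cv2.drawContours(np.zeros_like(m),cs,-1,1,-1).astype(float)
    P=capsule(.190,.095,.014)
    p,c=fit([P],[.69,.068,np.radians(86.6)],[(mm,v)],[k])
    d=np.array([np.cos(p[2]),np.sin(p[2])]); print(p[:2],np.degrees(p[2]),c,mm.sum(),'spot',p[:2]+.045*d)
E
```

```text
t 19.95 pos [ 0.594  -0.0512  0.0766] rot [-1.798e+02  1.000e-01  1.165e+02] F [-0.  -0.4 -0.6] w 0.0436 j [ 14.  21. -20.   0. -49. -78.]
  shift [102.4 161.6   5.7] norm 191 rot [-0.005  0.    -1.049] ; shift in final frame [-89.1 169.3   6.6]
[0.69317761 0.06959445] 87.48732557807257 148.30196078431374 2076.0 spot [0.69515042 0.11455118]
[0.69238368 0.06911479] 85.98166597491146 165.43529411764706 2059.0 spot [0.69553708 0.11400417]
```

Request:
step_arm([
  [0,0,-0.13,0,0,0,-0.5],
  [0,0,-0.13,0,0,0,-0.5],
  [0,0,-0.13,0,0,0,-0.5],
  [0,0,-0.13,0,0,0,-0.5],
  [0,0,-0.13,0,0,0,-0.5],
  [0,0,-0.13,0,0,0,-0.5],
  [0,0,-0.13,0,0,0,-0.5],
  [0,0,-0.13,0,0,0,-0.5],
  [0,0,0,0,0,0,-0.5],
])

```text
time_s: 20.85
tcp_pos: [0.5887, -0.0517, 0.0666]
eef_rot: [-179.7, -0.8, 178.3]
contact_force: [0.3, 0.1, -0.2]
gripper_width: 0.0436
```

```bash
python3 goto.py .6935 .113 .07 176.6; python3 - <<'E'
from fit import *
k=K('wrist');im=r.capture('wrist')[:,:,::-1];cv2.imwrite('pics/w11.png',im)
E
```

```text
t 20.85 pos [ 0.5887 -0.0517  0.0666] rot [-179.7   -0.8  178.3] F [ 0.3  0.1 -0.2] w 0.0436 j [ 14.  22. -21.   0. -48. -16.]
  shift [-99.8 167.7  -5.5] norm 195 rot [-0.005 -0.013  0.03 ] ; shift in final frame [-94.9 170.6  -3.4]
```

View pics/w11.png

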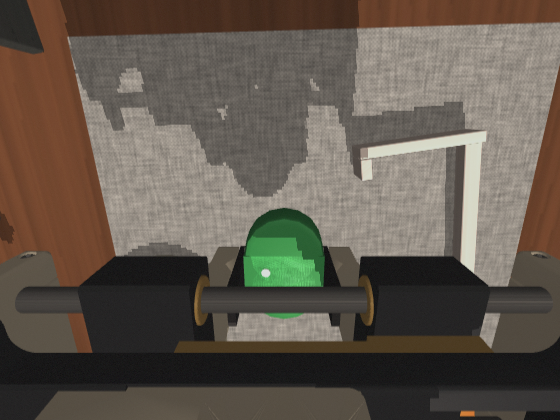

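Request:
step_arm([
  [-0.005,-0.013,0.03,0,0,-6,-0.5],
  [0,0,0,-16,28,0,-0.5],
  [0,0,0,-18,32,0,-0.5],
  [0,0,0,-18,32,0,-0.5],
  [0,0,0,-18,32,0,-0.5],
  [0,0,0,-18,32,0,-0.5],
  [0,0,0,-4,8,0,-0.5],
  [0,0,0,0,0,0,-0.5],
])

```text
time_s: 21.7
tcp_pos: [0.6939, 0.1086, 0.0664]
eef_rot: [-179.9, -0.4, 174.1]
contact_force: [0.3, -0.4, -0.8]
gripper_width: 0.044
```

```bash
python3 goto.py .6935 .113 .07 176.6; python3 - <<'E'
from fit import *
k=K('wrist');im=r.capture('wrist')[:,:,::-1];cv2.imwrite('pics/w12.png',im)
cv2.imwrite('pics/s12.png',r.capture('side')[:,:,::-1]);crop('pics/s12.png','pics/s12c.png',120,160,150,110,5)
E
```

```text
t 21.7 pos [0.6939 0.1086 0.0664] rot [-179.9   -0.4  174.1] F [ 0.3 -0.4 -0.8] w 0.044 j [ 25.  30.  -6.  -0. -54. -30.]
  shift [ 0.9  4.3 -3.6] norm 6 rot [-0.001 -0.007 -0.044] ; shift in final frame [ 0.6  4.3 -3.6]
```

View pics/w12.png

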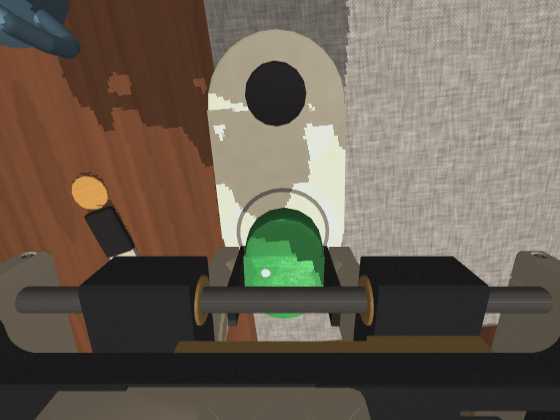

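View pics/s12c.png

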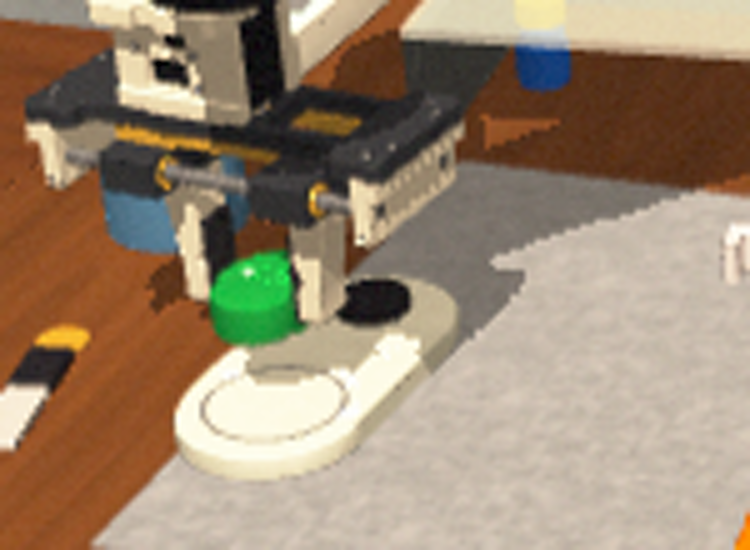

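```bash
python3 - <<'E'
from fit import *
k=K('wrist');im=cv2.imread('pics/w12.png')
W=lambda u,v,z:bp('wrist',u,v,z,k)
l,rr,t=W(237.5,229,.014),W(329,229,.014),W(283,189.5,.014)
print(l,rr,t)
# circle through ring pts
p=np.array([W(*q,.014)[:2] for q in((237.5,229),(329,229),(283,189.5),(251,201),(316,201))])
A=np.c_[2*p,np.ones(len(p))];s=np.linalg.lstsq(A,(p**2).sum(1),rcond=None)[0];print('ring',s[:2],np.sqrt(s[2]+s[0]**2+s[1]**2))
q=W(276,93,.023);print('puck',q,'axis',np.degrees(np.arctan2(s[1]-q[1],s[0]-q[0])),np.hypot(s[1]-q[1],s[0]-q[0]))
for v in (130,180): 
    pass
crop('pics/w12.png','pics/w12c.png',190,170,190,160,4)
E
```

```text
[0.72791763 0.10483818 0.014     ] [0.65783821 0.11231384 0.014     ] [0.68986351 0.0774785  0.014     ]
ring [0.69324731 0.11245009] 0.03553010671089895
puck [0.68754575 0.01167653 0.023     ] axis 86.76177501150764 0.10093472064652359
```

View pics/w12c.png

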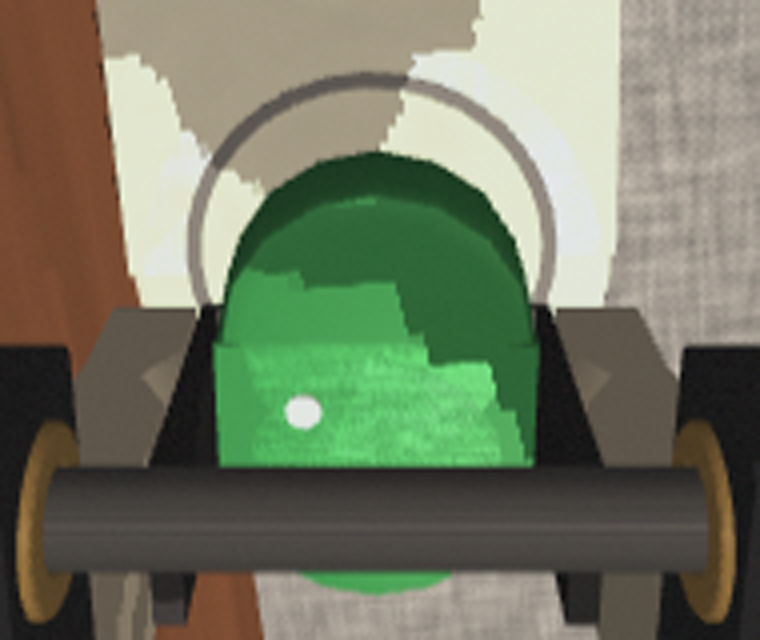

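```bash
python3 - <<'E'
from fit import *
s=r.get_state();k=K('wrist');c,q=np.cos(np.radians(s['eef_rot'][2])),np.sin(np.radians(s['eef_rot'][2]))
t=np.array([q,-c])  # tool y
for u,v,z in((284,208,.0601),(283,318,.0601),(283,219.5,.0821)):
    d=bp('wrist',u,v,z,k)[:2]-s['tcp_pos'][:2]; print('along tool y mm',1e3*d@t,'x',1e3*d@[c,q])
E
python3 goto.py .6932 .1125 .04 176.75
```

```text
along tool y mm -30.00708175594804 x 0.4562563201450603
along tool y mm 46.804874726918854 x -0.21350571845994748
along tool y mm -30.66326616979557 x -0.2456498120694555
t 21.8 pos [0.6931 0.1072 0.0667] rot [-179.9   -0.4  174.1] F [-0.2 -0.2 -0.7] w 0.044 j [ 25.  30.  -6.  -0. -54. -30.]
  shift [ 0.2  5.3 26.7] norm 27 rot [-0.001 -0.007 -0.046] ; shift in final frame [ 0.2  5.3 26.7]
```

Request:
step_arm([
  [0,-0.007,-0.046,0,4,10,-0.5],
  [0,0,0,0,0,15,-0.5],
  [0,0,0,0,0,0,-0.5],
])

```text
time_s: 22.1
tcp_pos: [0.6915, 0.1079, 0.0409]
eef_rot: [-179.9, -0.1, 176.4]
contact_force: [-0.5, -0.1, -1.3]
gripper_width: 0.0439
```

```bash
python3 goto.py .6932 .1115 .0205 176.75
```

```text
t 22.1 pos [0.6915 0.1079 0.0409] rot [-1.799e+02 -1.000e-01  1.764e+02] F [-0.5 -0.1 -1.3] w 0.0439 j [ 25.  31.  -8.   0. -51. -28.]
  shift [-1.5  3.8 20.4] norm 21 rot [-0.002 -0.001 -0.006] ; shift in final frame [-1.5  3.7 20.4]
```

Request:
step_arm([
  [0,0,-0.006,-2,4,8,-0.5],
  [0,0,0,0,0,6,-0.5],
  [0,0,0,0,0,0,-0.5],
])

```text
time_s: 22.4
tcp_pos: [0.6935, 0.1102, 0.026]
eef_rot: [-179.9, -0.1, 176.5]
contact_force: [0.1, 0.7, -0.0]
gripper_width: 0.044
```

```bash
python3 goto.py .6932 .1115 .0205 176.75
```

```text
t 22.4 pos [0.6935 0.1102 0.026 ] rot [-1.799e+02 -1.000e-01  1.765e+02] F [ 0.1  0.7 -0. ] w 0.044 j [ 25.  33.  -8.   0. -50. -28.]
  shift [0.4 1.3 5.5] norm 6 rot [-0.002 -0.002 -0.004] ; shift in final frame [0.4 1.3 5.5]
```

Request:
step_arm([
  [0,0,-0.004,0,1,3,-0.5],
  [0,0,0,0,0,2,-0.5],
  [0,0,0,0,0,1,-0.5],
  [0,0,0,0,0,0,-0.5],
])

```text
time_s: 22.8
tcp_pos: [0.6942, 0.1112, 0.0206]
eef_rot: [-179.9, -0.0, 176.8]
contact_force: [0.5, 0.7, 0.2]
gripper_width: 0.0437
```

```bash
python3 goto.py .6932 .1115 .0205 176.75
```

```text
t 22.8 pos [0.6942 0.1112 0.0206] rot [-179.9   -0.   176.8] F [0.5 0.7 0.2] w 0.0437 j [ 25.  33.  -8.   0. -49. -28.]
  shift [1.  0.2 0.1] norm 1 rot [-0.002 -0.001  0.   ] ; shift in final frame [1.  0.2 0.1]
```

Request:
step_arm([
  [0,0,0,1,0,1,-0.5],
  [0,0,0,0,0,0,-0.5],
])

```text
time_s: 23.0
tcp_pos: [0.6941, 0.1114, 0.0205]
eef_rot: [-179.9, 0.1, 176.8]
contact_force: [0.3, 0.6, -0.8]
gripper_width: 0.0436
```

Request:
step_arm([
  [0,0,0,0,0,0,0.1],
  [0,0,0,0,0,0,0.2],
  [0,0,0,0,0,0,0.4],
  [0,0,0,0,0,0,0.4],
  [0,0,0,0,0,-15,0.4],
  [0,0,0,0,0,-40,0.4],
  [0,0,0,0,0,-40,0.4],
  [0,0,0,0,0,0,0.4],
])

```text
time_s: 23.8
tcp_pos: [0.6933, 0.1112, 0.1201]
eef_rot: [-179.8, -0.1, 176.8]
contact_force: [0.7, 0.8, -0.8]
gripper_width: 0.0613
```

```bash
python3 goto.py .6932 .1115 .2 176.75; python3 - <<'E'
from fit import *
k=K('wrist');im=r.capture('wrist')[:,:,::-1];cv2.imwrite('pics/w13.png',im)
E
```

```text
t 23.8 pos [0.6933 0.1112 0.1201] rot [-1.798e+02 -1.000e-01  1.768e+02] F [ 0.7  0.8 -0.8] w 0.0613 j [ 25.  27.  -3.   0. -60. -28.]
  shift [  0.2   0.1 -79.9] norm 80 rot [-0.003 -0.001  0.001] ; shift in final frame [  0.1   0.3 -79.9]
```

View pics/w13.png

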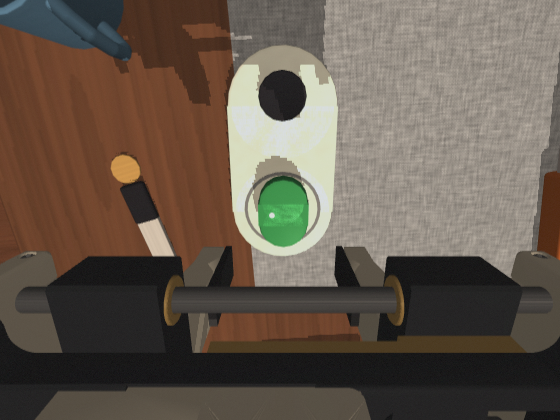

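```bash
cat > fin.py <<'E'
from fit import *
k=K('wrist');im=cv2.imread('pics/w13.png').astype(int)
g=im[:,:,1]-np.maximum(im[:,:,2],im[:,:,0]); v=np.zeros((420,560));v[165:255,245:325]=1
m=((g>25)&(v>0)).astype(np.uint8); m=cv2.morphologyEx(m,cv2.MORPH_CLOSE,np.ones((7,7))).astype(float)
P=capsule();P[:,2]+=.014
for a0 in(80,90): 
    p,c=fit([P],[.693,.1125,np.radians(a0)],[(m,v)],[k]);print(p[:2],np.degrees(p[2]),c,m.sum())
crop('pics/w13.png','pics/w13c.png',215,40,140,220,2.7)
crop('pics/w13.png','pics/w13d.png',235,160,95,100,6)
E
python3 fin.py
```

```text
[0.69241192 0.11277797] 84.86078718555466 335.7960784313725 2928.0
[0.69235209 0.11249562] 84.74792976568732 336.79999999999995 2928.0
```

View pics/w13d.png

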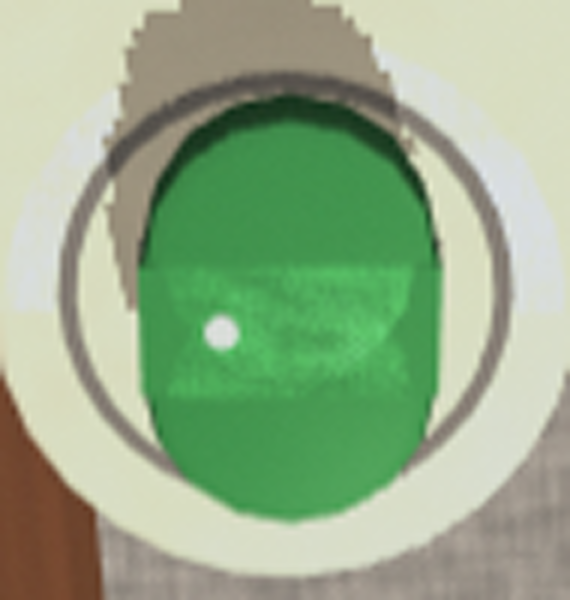

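Request:
step_arm([
  [0,0,0,0,0,-45,0.4],
  [0,0,0,0,0,-45,0.4],
  [0,0,0,20,30,0,0.4],
  [0,0,0,20,40,0,0.4],
  [0,0,0,20,40,0,0.4],
  [0,0,0,20,40,0,0.4],
  [0,0,0,20,40,0,0.4],
  [0,0,0,0,0,0,0.4],
])

```text
time_s: 24.65
tcp_pos: [0.5991, 0.3108, 0.2124]
eef_rot: [-179.9, -0.3, 176.4]
contact_force: [0.2, -0.7, -0.9]
gripper_width: 0.0613
```

```bash
python3 - <<'E'
from fit import *
cv2.imwrite('pics/t14.png',r.capture('top')[:,:,::-1])
E
```

```text
(no output)
```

View pics/t14.png

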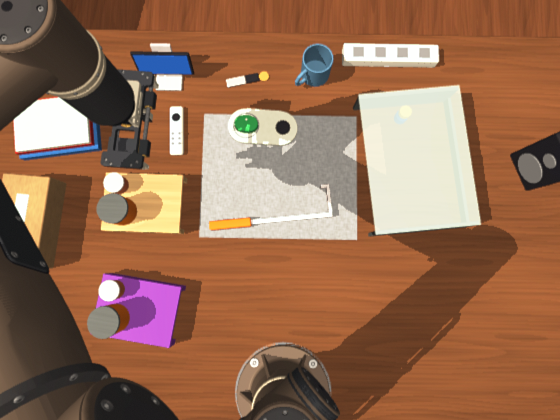

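```bash
python3 - <<'E'
from fit import *
k=K('top');im=cv2.imread('pics/t14.png').astype(int)
g=im[:,:,1]-np.maximum(im[:,:,2],im[:,:,0]); v=np.zeros((420,560));v[105:145,228:265]=1
m=((g>15)&(v>0)).astype(np.uint8); m=cv2.morphologyEx(m,cv2.MORPH_CLOSE,np.ones((3,3))).astype(float)
P=capsule();P[:,2]+=.014
for a0 in(80,90): 
    p,c=fit([P],[.693,.1125,np.radians(a0)],[(m,v)],[k]);print(p[:2],np.degrees(p[2]),c,m.sum())
a,b=cv2.imread('pics/top0.png').astype(int),im
d=np.abs(a-b).sum(2); print('remote',d[100:158,168:186].mean(),'pills',d[103:125,392:413].mean())
crop('pics/t14.png','pics/t14c.png',190,90,170,160,3.6)
print(r.get_state()['time_s'])
E
```

```text
[0.69265114 0.11249191] 90.20103437348989 33.64313725490196 365.0
[0.69269508 0.11214757] 90.3596632958095 33.50588235294117 365.0
remote 13.014367816091953 pills 24.025974025974026
24.7
```

View pics/t14c.png

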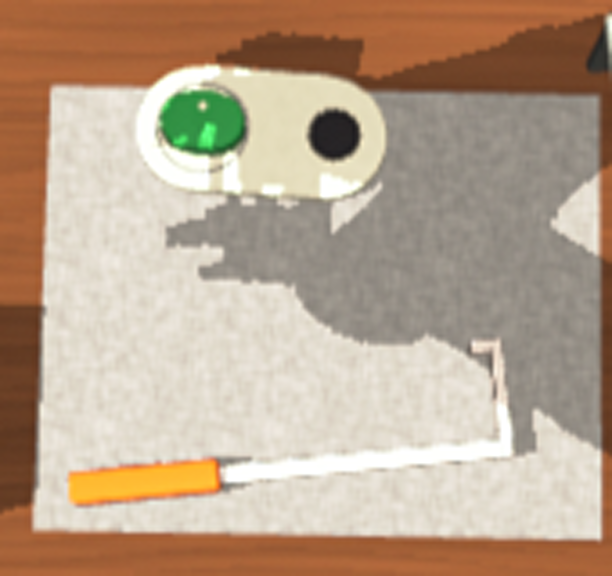

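```bash
python3 - <<'E'
from fit import *
a=cv2.imread('pics/top0.png')[95:170,370:430];b=cv2.imread('pics/t14.png')[95:170,370:430]
c=cv2.imread('pics/top0.png')[95:170,150:210];d=cv2.imread('pics/t14.png')[95:170,150:210]
cv2.imwrite('pics/cmp.png',cv2.resize(np.vstack([np.hstack([a,b]),np.hstack([c,d])]),None,fx=3.5,fy=3.5))
E
```

```text
(no output)
```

View pics/cmp.png

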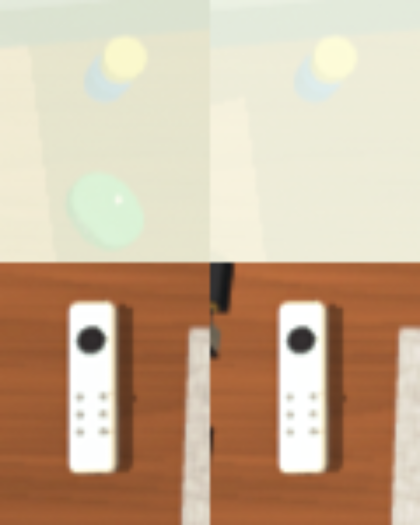

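The jar and the remote are where they were, and the arm is clear of everything. I am handing in.

```bash
python3 -c "
from plant import r
print(r.close_job())"
```

```text
the job is handed in; nothing more can be done
None
```

The job is done and handed in at about 25 s of the 69 s allowed. I drew the hook out from under the wood plinth, laid it down and let go. I then took it by its handle, dragged the case to about 145 mm in front of the riser, and laid the hook on the desk. Last, I picked up the case and set it on the pad's ring.

**Position:** the case measured about 1 mm from the ring's centre, at (0.692–0.693, 0.1125) against a ring at (0.693, 0.1125).

**Angle:** the two cameras disagree on its direction. The wrist view gave 85° and the coarser top view 90°, against a pad axis of about 86.7°. The gripper read 86.8° when I let go, so I take it as aligned to within about 2°.

**Other checks:** the hook lies flat and free on the desk. The pill jar and remote look unmoved in before-and-after pictures. The jar's spot differed a little in brightness, which I put down to shadow. Wrist force readings stayed below 3 N.

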